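# Stow the spares boxes in the child-locked cupboard

## Task

Put the spares boxes that are out on the desk away in the little child-locked cupboard under the router: draw its pull-out door ajar until the safety catch stops it, press the sprung hook down through the gap without forcing the latch, and pull the door right out. Stack each box on the stored box of the same footprint inside, two or three high, with its corner feet home in the recesses of the lid below, then push the door fully shut so that the hook is caught behind its catch again. Leave the two stored boxes as the bottoms of their stacks, and do not disturb the mug, mouse or stapler.

Things in the scene. Friction and masses are not known exactly. Their poses are not given: they have to be found in the camera images.
- cupboard: Wooden cupboard, fixed, 320 wide (y) x 270 deep (x) x 158 mm high, white pull-out door as its front. Origin: on the desk, middle of its front opening; x points into it (away from the robot), y left, z up; yaw within 0.1 rad. 16 mm top board from x = 0, z 142-158. Three stacked boxes in the tray reach 133. Fixed on top, 110 mm behind the front edge: a router, up to z 245.
- pullout (a joint): Travel of the pull-out door and tray along the cupboard's -x, m: 0 shut, 0.04 where the hook stops on the catch, 0.15 right out. Slides with 2-4 N, stays where left. Door panel 16 mm thick, 316 wide, z 4-154; shut, its inner face is 1 mm in front of the cupboard's x = 0, so at the catch a 41 mm gap between door and top board is open to above.
- pullout_handle (a point): Middle of the steel bar handle on the door's outer face: bar along the cupboard's y, 110 mm long, 11 mm thick, 35 mm off the face, 124 mm above the desk; moves with the door. Can be gripped from above with a finger either side; the door can be pushed shut at the bar.
- hook (a joint): How far the sprung hook is pressed straight down, m: 0 up (rest), 0.013 at the bottom; free of the catch from 0.0075, so hold about 0.010 while drawing the door past it. About 3 N at first, 8 N fully down. When the door is pushed shut (up to 15 N near 0.05) its ramp ducks under the catch by itself and it springs up behind.
- hook_pad (a point): Point to press: top of the hook's white arm, at rest 125 mm above the desk; moves with door and hook. The arm, 24 mm wide, runs along the cupboard's x from the door's inner face to 66 mm behind it, at mid-width; this point is 21 mm behind that face. Press anywhere in the gap; a finger holding the hook down and moved towards the robot meets the door's inner face and draws the door out.
- catch (a point): Steel catch fixed under the front edge of the cupboard's top board at mid-width: 10 mm deep, 36 wide, hanging from z 142 down to 128 mm. This point is the middle of its underside. The hook's barb (upright face 51 mm behind the door's inner face, 10 mm above the arm) stops behind it.
- tray (a point): Middle of the tray's floor between the two stack places, 20 mm above the desk, 76 mm behind the door's inner face; moves with the door (75 mm in front of the cupboard's x = 0 when right out, open to above). Stacks stand about 67 mm left and right of it, up to 20 mm off fore and aft. Tray inside 266 mm wide; side and back walls only to 34 mm above the desk.
- long_a: Loose lidded plastic box, 84 long (its x) x 58 (its y) x 41 mm high, 0.1-0.25 kg, grey with white lid; flat sides at heights 5-41. Origin: centre of footprint, at the bottom of its feet; z up. Feet and lid recesses as on long_base; stacks only on boxes of that footprint, either way round. Starts on the desk right of the cupboard, upright, x axis within 0.6 rad of world x; may be absent (None).
- long_b: Loose lidded plastic box, 84 long (its x) x 58 (its y) x 41 mm high, 0.1-0.25 kg, grey with white lid; flat sides at heights 5-41. Origin: centre of footprint, at the bottom of its feet; z up. Feet and lid recesses as on long_base; stacks only on boxes of that footprint, either way round. Starts on the desk right of the cupboard, upright, x axis within 0.6 rad of world x; may be absent (None).
- square_a: Loose lidded plastic box, 58 long (its x) x 58 (its y) x 41 mm high, 0.1-0.25 kg, grey with white lid; flat sides at heights 5-41. Origin: centre of footprint, at the bottom of its feet; z up. Feet and lid recesses as on square_base; stacks only on boxes of that footprint, either way round. Starts on the desk right of the cupboard, upright, x axis within 0.6 rad of world x; may be absent (None).
- square_b: Loose lidded plastic box, 58 long (its x) x 58 (its y) x 41 mm high, 0.1-0.25 kg, grey with white lid; flat sides at heights 5-41. Origin: centre of footprint, at the bottom of its feet; z up. Feet and lid recesses as on square_base; stacks only on boxes of that footprint, either way round. Starts on the desk right of the cupboard, upright, x axis within 0.6 rad of world x; may be absent (None).
- long_base: Stored box, loose, 0.35 kg, 84 (x) x 58 (y) x 41 mm, in the tray's left or right place: bottom of its stack. Origin as the others. 4 domed feet (16 mm dia., 5 proud) under the corners, 11 mm in from both edges; lid has 18 mm square recesses 5 deep at the same places, 2 mm rims. Home: upper origin 36 mm above lower, centred, 1.5 mm play; not home: up to 5 mm high or tilted.
- square_base: Stored box, loose, 0.35 kg, 58 (x) x 58 (y) x 41 mm, in the tray's left or right place: bottom of its stack. Origin as the others. 4 domed feet (16 mm dia., 5 proud) under the corners, 11 mm in from both edges; lid has 18 mm square recesses 5 deep at the same places, 2 mm rims. Home: upper origin 36 mm above lower, centred, 1.5 mm play; not home: up to 5 mm high or tilted.
- mug: Bystander: white mug, 80 mm across, 95 mm high, on the desk to the left. Origin under its centre.
- mouse: Bystander: black computer mouse 100 x 58 x 28 mm, on the desk left of the door. Origin under its centre.
- stapler: Bystander: stapler 150 x 34 x 48 mm, on the desk right of the boxes. Origin under its centre.
There are look-alikes about, which are no part of the job. What is shaped like the long_a but green is not meant.

How it is judged:
By the outcome, as a careful person would: the job done as asked, in the order asked, and still so for the second after the job is handed in, with the robot touching nothing.
Of long_a, long_b, square_a, square_b only 3 to 4 are there at a start; the rules pass over those that are not, and their reading is None.
At some moment in a run one of long_a, long_b, square_a, square_b may be knocked a few centimetres aside while the robot is not near it.
It also fails if it takes over 210 s, if anything falls off the work surface, if the arm or the gripper's body presses on something with over 40 N, if the wrist force passes 120 N, or if a joint passes its speed limit or range.

## Robot

A 6-joint arm with a two-finger parallel gripper is mounted at the origin on the work surface. World frame = base frame: x ahead of the robot, y to its left, z up, the work surface at z = 0. Lengths are in mm, angles in rad, forces in N, time in s.
With the tool pointing down it reaches from about 400 to 925 mm from the base axis. Payload 12.5 kg.
Tool frame: the origin (TCP) lies midway between the tips of the shut fingers; the grasp point (between the pads) lies 19 mm behind it; z points along the fingers, y is the direction in which the jaws open and shut (so a half turn about z gives the same grasp; the last joint's range is limited). The gripper opens to 95 mm and grips with 3 to 60 N. Pads are 20 mm wide; open, the fingers measure 119 mm over their backs; the gripper's body (75 mm by 180 mm) begins 59 mm behind the grasp point.
Start: joints at [1.121, 0.491, 1.559, -0, 1.092, -0.106], TCP at [210.652, 588.451, 193.661] pointing down, gripper open.
Joint ranges: [-3.1, 3.1], [-0.84, 2.19], [0.05, 2.79], [-1.13, 4.28], [0.06, 2.93], [-2.69, 2.69]. Speed limits (rad/s): [2.22, 2.22, 2.79, 3.14, 3.14, 3.14].

## Interface

Orientations are given as [roll, pitch, yaw] about the fixed x, y, z axes, in that order (R = Rz(yaw) Ry(pitch) Rx(roll)).
In Python, from cell import env, eyes, job_done, boxes_of, regions_of gives the robot as it stands.
- The arm moves only by the tool send_rows, never from a script. Its argument "plan" is text: rows parted by semicolons, each of 5 numbers parted by spaces: the shift along the tool's x, y, z in mm, then the turn about the tool's z in rad, then the finger opening in mm, from 0 to 95.1. In form: x y z roll gripper; .... A call has 1 to 8 rows; each row shifts and turns the pose as measured when the row begins, along the tool's axes as they then stand; what a row does not reach is not made up. A row lasts 1/10 s, in which the tool goes at most 50 mm and 8.59 degrees, less where a joint would pass 70% of its speed; a pose out of reach is approached as far as the arm can. A call with a gripper value outside its range is refused whole. The fingers move at their own pace and stop on an object; the grip force is fixed at half the most. Time passes only in rows, so rows that do not move let the fingers close. It gives the time, the measured TCP pose, the force and the opening at its end, in the units of the state.
- env.state(): the state, without advancing time (a new reading comes with each control period).
- eyes.read_camera(name): name is "side" or "top" or "wrist"; returns a dict with "image" (420x560x3 uint8, red, green, blue), "vertical_fov" (degrees; the focal length in pixels is half the picture's height over the tangent of half this angle, whatever the lens; pixels are square), "cx", "cy" (the principal point, pixels), "extrinsics" (4x4, takes a point from camera to world coordinates). Camera axes: x right, y up, looking along -z (the intrinsics and any distortion apply to the point x, -y, -z); pixel columns grow to the right and rows downward; lengths in mm; the calibration is good to about 2 mm. The wrist camera is an equidistant fisheye: a pixel r from the principal point sees the ray r / f radians off the axis. A picture is of the moment at which its call begins. There is no depth.
- job_done(): hands the job in, once; it reports no verdict.
Trained networks look in a picture, given as the dict that the camera call returned (one of the last four; its "shot" number tells which), for a name from the list of things; names that differ only in an ending like _2 or _b are one class to them, and where a whole thing is asked for, a point or a joint stands for the part that bears it (a point fixed in the world has none). Each returns a list of dicts, best first, with "confidence" (0 to 1); they miss things now and then, are a little off and sometimes report something else, mostly with a low value. They report only what shows in the picture. A call takes as long as a camera call. They do not tell look-alikes from the thing itself.
- boxes_of(target, picture): "bbox" ([left, top, width, height] in pixels, round what is visible of it).
- regions_of(target, picture): "pixels" (420x560 bool, what is visible of it) and "bbox" ([left, top, width, height] in pixels, round what is visible of it).
The state is a dict: "t": time; "joints": joint angles; "qvel": joint speeds; "tau": joint torques, N m; "eef_pos": TCP position; "tcp_rot": TCP orientation; "ft_force": force on the tool from outside, world axes, zero at the start; "moment": the same for the moment, N m; "opening": opening from 0.0 (shut) to 1.0 (fully open).
Only numpy, scipy, OpenCV 4.12 (cv2) and the standard library are available. Lean on these libraries where they do the work, as an engineer would, in place of code of your own. Each camera call takes 0.05 s, during which the arm holds its last target.

## Working session

There is one attempt and no reset: what is moved stays moved. The work goes in short steps, Python scripts to look and compute and a tool call to move; the robot and the scene stay as the last step left them, time stands still between calls to the robot, and variables do not carry over. Pictures are saved under pics/ and viewed, and the job is handed in when it is done.

Besides the shell and the picture viewer there is one more tool, called as a command line: name --argument value ..., lists and objects as JSON in quotes. send_rows: Moves the arm, as the interface text tells. Its arguments: {"type":"object","properties":{"plan":{"type":"string"}},"required":["plan"]}

```bash
ls -la; mkdir -p pics; cat > h.py <<'E'
import numpy as np, cv2
from cell import env, eyes, job_done, boxes_of, regions_of
def shot(name,fn=None):
    p=eyes.read_camera(name)
    if fn: cv2.imwrite('pics/'+fn,cv2.cvtColor(p['image'],cv2.COLOR_RGB2BGR))
    return p
def foc(p): return 210/np.tan(np.radians(p['vertical_fov'])/2)
def ray(p,u,v):
    f=foc(p); x=(u-p['cx']); y=(v-p['cy'])
    if p.get('name_')=='wrist':
        r=np.hypot(x,y); th=r/f; d=np.array([np.sin(th)*x/max(r,1e-9),-np.sin(th)*y/max(r,1e-9),-np.cos(th)])
    else: d=np.array([x/f,-y/f,-1.])
    E=np.array(p['extrinsics']); return E[:3,3],E[:3,:3]@(d/np.linalg.norm(d))
def atz(p,u,v,z):
    o,d=ray(p,u,v); return o+d*(z-o[2])/d[2]
def proj(p,X):
    E=np.array(p['extrinsics']); c=E[:3,:3].T@(np.asarray(X,float)-E[:3,3]); f=foc(p)
    if p.get('name_')=='wrist':
        th=np.arctan2(np.hypot(c[0],c[1]),-c[2]); ph=np.hypot(c[0],c[1]); return np.array([p['cx']+f*th*c[0]/ph,p['cy']-f*th*c[1]/ph])
    return np.array([p['cx']+f*c[0]/-c[2],p['cy']-f*c[1]/-c[2]])
def wshot(fn=None):
    p=shot('wrist',fn); return p
E
python3 - <<'E'
from h import *
for n in ['top','side','wrist']:
    p=shot(n,n+'0.png'); print(n,{k:v for k,v in p.items() if k!='image'})
print(env.state())
E
```

```text
total 12
drwxr-xr-x  3 agent agent 4096 Dec  6 07:16 .
drwxr-xr-x 23 root  root  4096 Dec  6 07:16 ..
drwxr-xr-x  2 agent agent 4096 Dec  6 07:16 pics
top {'vertical_fov': 50.51289633123096, 'cx': 282.5052602279686, 'cy': 208.28520426221, 'extrinsics': array([[ 1.65167738e-02,  9.95329447e-01, -9.51130251e-02,
         4.18168206e+02],
       [-9.99840446e-01,  1.57942839e-02, -8.34399571e-03,
        -1.27242246e+01],
       [-6.80278252e-03,  9.52356654e-02,  9.95431510e-01,
         1.70820635e+03],
       [ 0.00000000e+00,  0.00000000e+00,  0.00000000e+00,
         1.00000000e+00]]), 'shot': 1}
side {'vertical_fov': 44.946424202514144, 'cx': 284.8475918549297, 'cy': 206.93630707925516, 'extrinsics': array([[ 9.34553858e-01,  3.26813712e-01, -1.40719167e-01,
         2.88175082e+02],
       [-3.55784812e-01,  8.52581447e-01, -3.82781978e-01,
        -7.15684608e+02],
       [-5.12384849e-03,  4.07796117e-01,  9.13058636e-01,
         1.81400966e+03],
       [ 0.00000000e+00,  0.00000000e+00,  0.00000000e+00,
         1.00000000e+00]]), 'shot': 2}
wrist {'vertical_fov': 65.70646984
[... 374 characters left out ...]
0000000e+00,
         1.00000000e+00]]), 'shot': 3}
{'t': 0.15, 'joints': array([ 1.12143211e+00,  4.91422335e-01,  1.55930268e+00, -1.77590383e-05,
        1.09173142e+00, -1.05593012e-01]), 'qvel': array([-0.00055084, -0.00183471, -0.00245938, -0.00105974, -0.00221377,
        0.00167831]), 'tau': array([ 9.81871854e-04, -6.12901568e+01, -2.58275807e+01,  6.92679849e-02,
        4.73507610e-02, -5.82260964e-05]), 'eef_pos': array([210.5413099 , 588.25742546, 193.19756743]), 'tcp_rot': array([-3.14073202e+00, -7.53749473e-05,  2.79782961e+00]), 'ft_force': array([-1.28436139,  0.25964419,  0.08171827]), 'moment': array([-0.00101271,  0.01911296,  0.01317016]), 'opening': 1.0024890373785922}
```

View pics/top0.png

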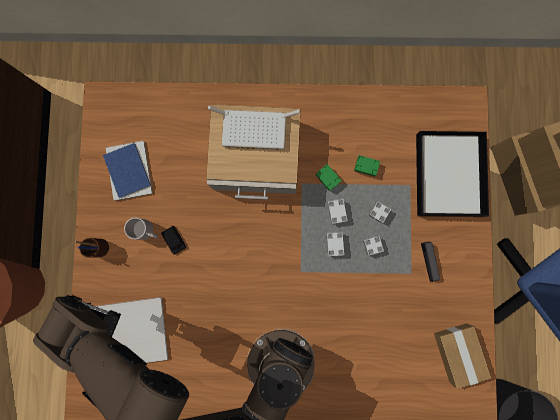

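View pics/side0.png

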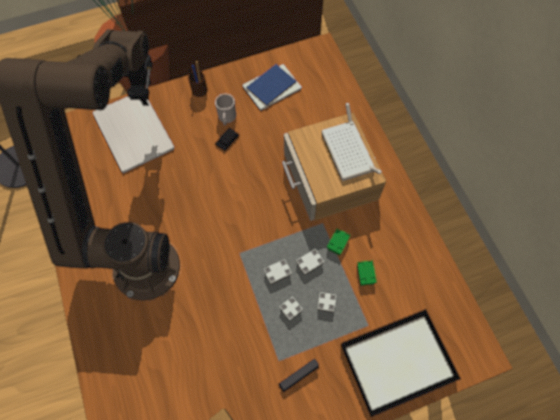

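View pics/wrist0.png

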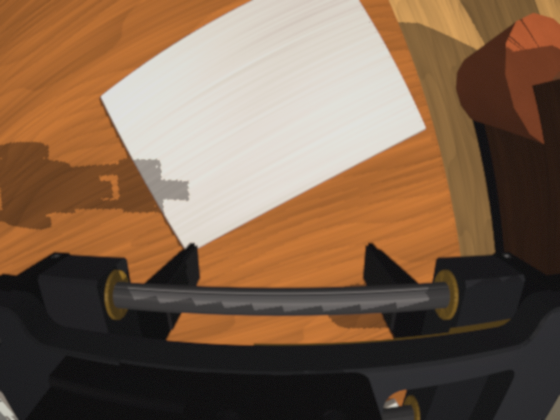

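Top view: long boxes at about (338,211) and (336,244), square boxes at (381,212) and (374,245). The green look-alikes are at (329,177) and (367,165). The cupboard front runs about (208,183)–(297,187), with the handle at (252,196).

```bash
python3 - <<'E'
from h import *
t=shot('top'); s=shot('side')
for n in ['cupboard','pullout_handle','long_a','square_a','mug','mouse','stapler']:
    for p,z in ((t,'t'),(s,'s')):
        h={'cupboard':158,'pullout_handle':124,'mug':95,'mouse':28,'stapler':48}.get(n,41)
        for r in regions_of(n,p):
            v,u=np.nonzero(r['pixels']); 
            if len(u)==0: continue
            print(n,z,round(r['confidence'],2),r['bbox'],(round(u.mean(),1),round(v.mean(),1)),atz(p,u.mean(),v.mean(),h).round(0))
im=t['image'][90:280,190:450]
cv2.imwrite('pics/tc.png',cv2.cvtColor(cv2.resize(im,None,fx=3,fy=3,interpolation=cv2.INTER_CUBIC),cv2.COLOR_RGB2BGR))
E
```

```text
cupboard t 0.64 [208.8, 104.4, 92.2, 91.5] (np.float64(252.8), np.float64(148.9)) [776. 109. 158.]
cupboard s 0.66 [282.2, 104.1, 105.6, 114.3] (np.float64(332.0), np.float64(165.6)) [766.  73. 158.]
pullout_handle t 0.78 [207.9, 183.6, 86.6, 15.3] (np.float64(251.7), np.float64(187.3)) [644. 112. 124.]
pullout_handle s 0.92 [279.9, 134.5, 35.8, 86.6] (np.float64(297.5), np.float64(176.8)) [637.  91. 124.]
long_a t 0.94 [316.5, 165.2, 23.5, 23.5] (np.float64(327.6), np.float64(177.7)) [ 696. -168.   41.]
long_a t 0.84 [327.8, 202.2, 20.9, 20.8] (np.float64(336.9), np.float64(211.0)) [ 571. -203.   41.]
long_a t 0.77 [354.9, 154.8, 21.8, 20.5] (np.float64(366.5), np.float64(165.7)) [ 745. -315.   41.]
long_a t 0.59 [326.2, 231.7, 15.4, 25.6] (np.float64(334.9), np.float64(243.5)) [ 448. -196.   41.]
long_a t 0.24 [208.6, 181.8, 88.2, 16.9] (np.float64(253.5), np.float64(187.8)) [654. 112.  41.]
long_a s 0.76 [326.2, 229.7, 21.6, 23.2] (np.float64(337.9), np.float64(240.9)) [ 696. -172.   41.]
long_a s 0.75 [297.2, 251.5, 25.5, 21.3] (np.float64(308.7), np.float64(261.2)) [ 565. -206. 
[... 396 characters left out ...]
 -342.   41.]
square_a s 0.56 [319.3, 288.5, 14.4, 26.0] (np.float64(326.0), np.float64(301.5)) [ 567. -366.   41.]
mug t 0.67 [123.8, 218.8, 32.7, 23.5] (np.float64(139.1), np.float64(229.0)) [489. 521.  95.]
mug t 0.46 [325.3, 232.3, 19.5, 23.5] (np.float64(334.9), np.float64(244.0)) [ 446. -191.   95.]
mouse t 0.94 [160.2, 224.7, 24.3, 29.4] (np.float64(173.1), np.float64(239.7)) [453. 412.  28.]
mouse s 0.83 [212.8, 129.0, 25.2, 25.7] (np.float64(226.1), np.float64(138.8)) [447. 406.  28.]
stapler t 0.86 [421.5, 239.6, 15.1, 39.4] (np.float64(430.3), np.float64(261.1)) [ 389. -548.   48.]
stapler s 0.86 [279.2, 356.7, 39.5, 30.8] (np.float64(297.7), np.float64(375.0)) [ 383. -561.   48.]
```

View pics/tc.png

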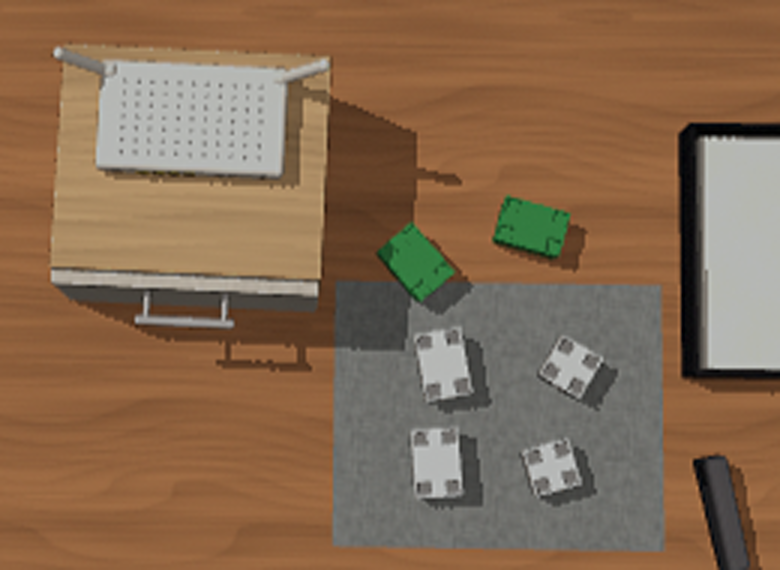

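Candidates by top-view pixel: white long (337,211) and (335,244), white square (379,212) and (374,245), and green long look-alikes (328,178) and (367,166). The crop shows that only the four white-lidded boxes on the grey mat fit the description, so the green ones are excluded. Next I'll rotate and lift, then look from above the cupboard.

```bash
cat >> h.py <<'E'
def wrap(a): return (a+np.pi/2)%np.pi-np.pi/2
def Rt(rpy):
    from scipy.spatial.transform import Rotation as R
    return R.from_euler('xyz',rpy).as_matrix()
def go(X,yaw=None):
    s=env.state(); R=Rt(s['tcp_rot']); 
    print('t',round(s['t'],1),'pos',s['eef_pos'].round(1),'rpy',s['tcp_rot'].round(3),'F',s['ft_force'].round(1),'open',round(s['opening']*95,1))
    if X is not None: print(' tool shift now:',(R.T@(np.array(X)-s['eef_pos'])).round(1))
    if yaw is not None:
        d=(yaw-s['tcp_rot'][2]+np.pi)%(2*np.pi)-np.pi
        print(' roll',round(-d,3))
        R2=Rt([np.pi,0,yaw]); print(' tool shift after turning:',(R2.T@(np.array(X)-s['eef_pos'])).round(1))
E
python3 - <<'E'
from h import *
t=shot('top')
a=atz(t,190+52/3,90+268/3,158);b=atz(t,190+325/3,90+278/3,158);print(a,b,np.arctan2(-(b-a)[0]*-1,-(b-a)[1]))
c=atz(t,190+137/3,90+322/3,124);d=atz(t,190+232/3,90+324/3,124);print(c,d)
E
```

```text
[664.57999235 266.88286058 158.        ] [657.67390125 -53.89743878 158.        ] -0.021525712205813584
[606.32377799 169.1666843  124.        ] [605.70141729  55.53783923 124.        ]
```

send_rows --plan "0 0 -20 0.15 95;0 0 -20 0.15 95;0 0 -20 0.15 95;0 0 -20 0.15 95;0 0 -20 0.15 95;0 0 -20 0.15 95;0 0 -20 0.15 95;0 0 -20 0.15 95"

```text
t: 1.8
eef_pos: [210.2, 587.4, 356.6]
tcp_rot: [-3.139, 0.006, 1.592]
ft_force: [-0.4, -0.1, -0.2]
opening: 0.995
```

```bash
python3 - <<'E'
from h import *
go([560,60,330],np.pi/2)
E
```

```text
t 1.8 pos [210.2 587.4 356.6] rpy [-3.139  0.006  1.592] F [-0.4 -0.1 -0.2] open 94.5
 tool shift now: [-534.5  338.8   28.7]
 roll 0.021
 tool shift after turning: [-527.4  349.8   26.6]
```

send_rows --plan "-40 27 2 0 95;-40 27 2 0 95;-40 27 2 0 95;-40 27 2 0 95;-40 27 2 0 95;-40 27 2 0 95;-40 27 2 0 95;-40 27 2 0 95"

```text
t: 2.6
eef_pos: [434.9, 264.2, 343.7]
tcp_rot: [3.14, -0.001, 1.593]
ft_force: [1.6, 0.8, -0.5]
opening: 1.0
```

```bash
python3 - <<'E'
from h import *
go([590,60,330],np.pi/2)
E
```

```text
t 2.6 pos [434.9 264.2 343.7] rpy [ 3.140e+00 -1.000e-03  1.593e+00] F [ 1.6  0.8 -0.5] open 95.0
 tool shift now: [-207.6  150.6   13.8]
 roll 0.022
 tool shift after turning: [-204.2  155.1   13.7]
```

send_rows --plan "-38 28 2 0.02 95;-38 28 2 0 95;-38 28 2 0 95;-38 28 2 0 95;-38 28 2 0 95;0 0 0 0 95"

```text
t: 3.2
eef_pos: [582.2, 61.2, 333.6]
tcp_rot: [3.138, -0.001, 1.567]
ft_force: [0.0, 0.5, -0.3]
opening: 1.0
```

```bash
python3 - <<'E'
from h import *
p=shot('wrist','w1.png'); go(None)
E
```

```text
t 3.2 pos [581.   63.  333.9] rpy [ 3.139e+00 -1.000e-03  1.568e+00] F [ 0.7 -0.  -0. ] open 94.8
```

View pics/w1.png

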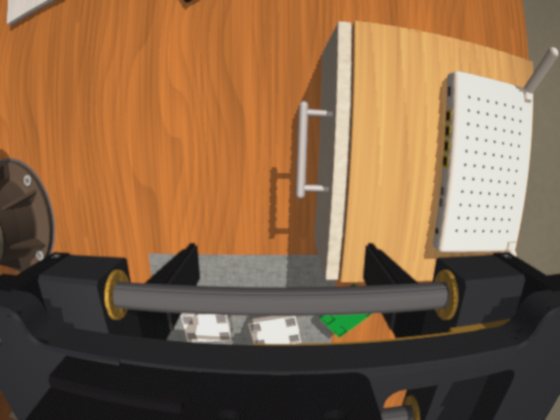

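The wrist view shows the bar from (304,103) to (301,195), the white door top edge running from x≈345,y=22 to 332,280, and the board front edge on its right.

```bash
sed -i "s/    if fn: cv2/    p['name_']=name\n    if fn: cv2/" h.py; python3 - <<'E'
from h import *
p=shot('wrist')
im=cv2.cvtColor(p['image'],cv2.COLOR_RGB2BGR)
cv2.imwrite('pics/w1c.png',cv2.resize(im[10:290,250:400],None,fx=2.1,fy=2.1,interpolation=cv2.INTER_CUBIC))
for n,uv,z in [('bar',(304,103),124),('bar',(301,195),124),('doortop out',(339,22),154),('doortop out',(327,279),154),('doortop in',(352,22),154),('doortop in',(340,279),154),('doortop in mid',(349,150),154)]:
    print(n,atz(p,*uv,z).round(1))
E
```

```text
bar [609.5 174.2 124. ]
bar [606.3  59.  124. ]
doortop out [649.  271.8 154. ]
doortop out [639.1 -43.4 154. ]
doortop in [664.6 273.1 154. ]
doortop in [656.  -43.9 154. ]
doortop in mid [659.8 117.9 154. ]
```

View pics/w1c.png

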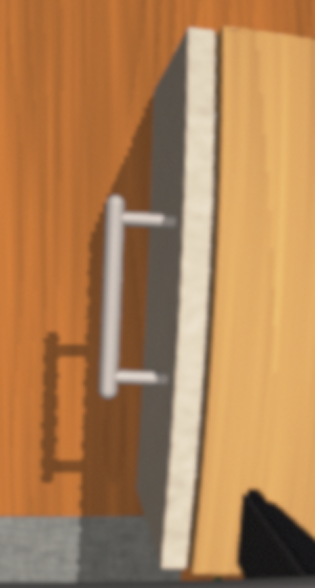

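```bash
python3 - <<'E'
from h import *
go([608,116.5,200],1.543)
E
```

```text
t 3.3 pos [580.2  64.5 334.3] rpy [ 3.138e+00 -2.000e-03  1.569e+00] F [-0.3  0.2  0.3] open 95.5
 tool shift now: [ 51.9  27.3 134.5]
 roll 0.026
 tool shift after turning: [ 52.8  26.4 134.3]
```

send_rows --plan "13 6.5 33 0.026 24;13 6.5 33 0 24;13 6.5 33 0 24;13 6.5 33 0 24;0 0 0 0 24;0 0 0 0 24"

```text
t: 3.9
eef_pos: [605.5, 124.7, 203.4]
tcp_rot: [3.132, -0.003, 1.549]
ft_force: [1.1, -0.1, 0.2]
opening: 0.552
```

```bash
python3 - <<'E'
from h import *
p=shot('wrist','w2.png')
go([608,116.5,105],1.543)
E
```

```text
t 4.0 pos [605.4 124.6 203.5] rpy [ 3.132e+00 -3.000e-03  1.548e+00] F [0.2 0.2 0.3] open 48.5
 tool shift now: [-8.3  1.8 98.5]
 roll 0.005
 tool shift after turning: [-8.   2.8 98.5]
```

View pics/w2.png

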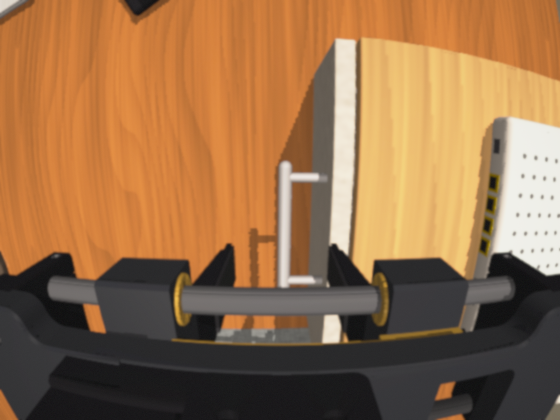

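send_rows --plan "-4 1.5 0 0 24;-4 1 0 0 24;0 0 0 0 24;0 0 20 0 24;0 0 20 0 24;0 0 10 0 24"

```text
t: 4.55
eef_pos: [611.2, 114.0, 161.3]
tcp_rot: [3.118, -0.004, 1.546]
ft_force: [-0.4, 0.6, 0.4]
opening: 0.252
```

```bash
python3 - <<'E'
from h import *
p=shot('wrist','w3.png')
go([608,116.5,105],1.543)
print([ (n,proj(p,X).round(0)) for n,X in [('bar',(609,170,124)),('bar2',(606.5,60,124))]])
E
```

```text
t 4.6 pos [610.8 114.  160.2] rpy [ 3.12  -0.004  1.546] F [ 0.2 -0.5 -0.9] open 24.4
 tool shift now: [ 2.2 -4.  55.1]
 roll 0.003
 tool shift after turning: [ 2.4 -2.8 55.2]
[('bar', array([276., 157.])), ('bar2', array([277., 297.]))]
```

View pics/w3.png

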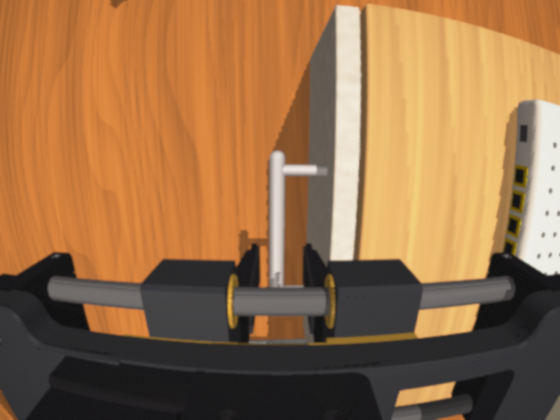

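Fingers straddle the bar (bar at (277,270), fingers at 250 and 312). Going down to grip it.

send_rows --plan "1 -0.5 15 0 24;1 -0.5 15 0 24;0 0 14 0 24;0 0 9 0 24;0 0 0 0 24;0 0 0 0 5;0 0 0 0 5;0 0 0 0 5"

```text
t: 5.4
eef_pos: [613.4, 115.5, 109.3]
tcp_rot: [3.114, -0.005, 1.545]
ft_force: [0.3, -0.3, 0.6]
opening: 0.074
```

```bash
python3 - <<'E'
from h import *
go([568,117,105],1.543)
E
```

```text
t 5.4 pos [613.4 115.5 109.3] rpy [ 3.114 -0.005  1.545] F [ 0.3 -0.3  0.6] open 7.0
 tool shift now: [  0.3 -45.5   3.1]
 roll 0.002
 tool shift after turning: [  0.3 -45.4   4.3]
```

```bash
python3 - <<'E'
from h import *
p=shot('wrist','w4.png');go(None)
E
```

```text
t 5.5 pos [613.5 115.5 109.4] rpy [ 3.114 -0.005  1.545] F [0.3 0.4 0.6] open 6.3
```

View pics/w4.png

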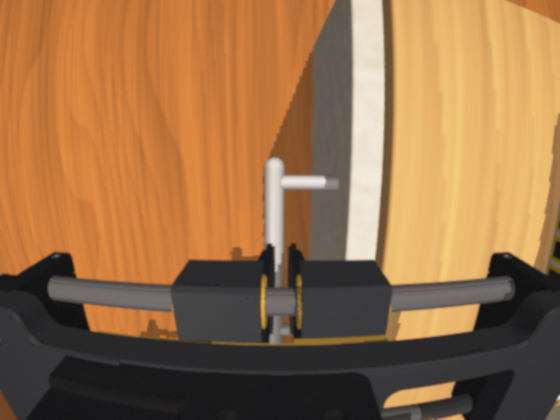

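send_rows --plan "0 0 0 0 0;0 -6 0 0 0;0 -6 0 0 0;0 -6 0 0 0;0 -6 0 0 0"

```text
t: 5.95
eef_pos: [587.9, 116.1, 109.3]
tcp_rot: [3.113, -0.005, 1.545]
ft_force: [0.5, -0.5, 0.4]
opening: 0.001
```

```bash
python3 - <<'E'
from h import *
p=shot('wrist','w5.png');go(None)
E
```

```text
t 6.0 pos [587.  116.2 109.3] rpy [ 3.114 -0.005  1.545] F [ 0.1  0.9 -0.3] open 0.9
```

View pics/w5.png

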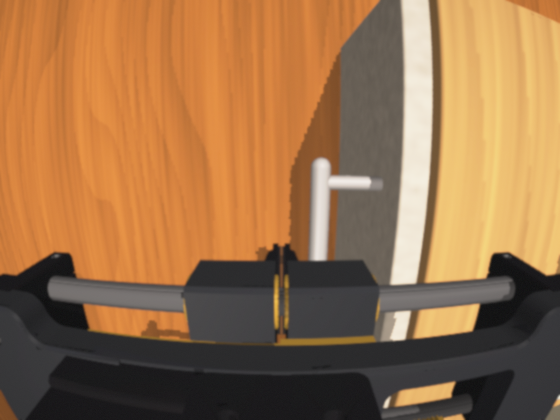

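```bash
python3 - <<'E'
from h import *
p=shot('wrist');s=env.state();go(None)
R=Rt(s['tcp_rot'])
E=np.array(p['extrinsics']);print('cam rel tool',(R.T@(E[:3,3]-s['eef_pos'])).round(1)); print((R.T@E[:3,:3]).round(3))
for dz in (0,-19,-60): print(dz,proj(p,s['eef_pos']+R@[0,0,dz]).round(0))
print('bar left end if z=124',proj(p,(608.8,172,124)).round(0),'front door outer top mid',proj(p,(644,116,154)).round(0))
print(atz(p,321,165,124))
E
```

```text
t 6.0 pos [587.7 116.2 109.4] rpy [ 3.113 -0.005  1.545] F [-0.3  0.7  0.5] open 0.7
cam rel tool [  71.3   -1.4 -192.9]
[[ 0.     0.968  0.252]
 [ 1.    -0.    -0.   ]
 [-0.     0.252 -0.968]]
0 [283. 250.]
-19 [283. 261.]
-60 [284. 295.]
bar left end if z=124 [320. 162.] front door outer top mid [393. 274.]
[609.4579887  170.38421667 124.        ]
```

```bash
python3 - <<'E'
from h import *
p=shot('side'); 
im=cv2.cvtColor(p['image'],cv2.COLOR_RGB2BGR)
print(proj(p,(608.8,116,124)),proj(p,(587,116,109)))
a=cv2.resize(im[100:230,230:390],None,fx=3,fy=3,interpolation=cv2.INTER_CUBIC)
b=cv2.imread('pics/w4.png')[130:350,200:350]; b=cv2.resize(b,None,fx=1.77,fy=1.77,interpolation=cv2.INTER_CUBIC)[:390,:300]
cv2.imwrite('pics/c5.png',np.hstack([a,np.pad(b,((0,390-b.shape[0]),(0,0),(0,0)))]))
E
```

```text
[288.14929507 173.73673474] [282.75663506 177.42703847]
```

View pics/c5.png

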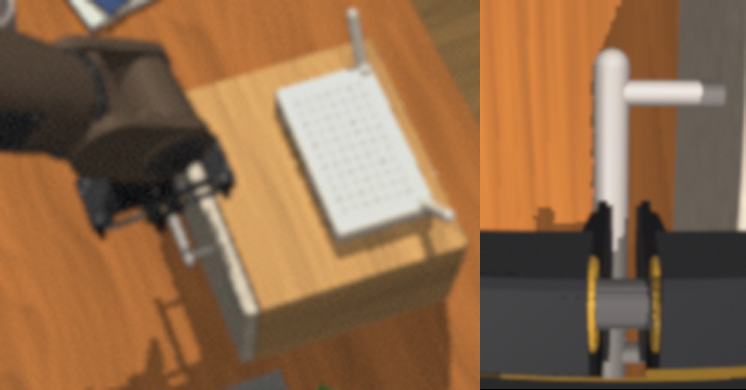

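The fingers closed without the bar between them. I'll probe gently towards the bar to learn the relative height.

send_rows --plan "0 2 0 0 0;0 2 0 0 0;0 2 0 0 0"

```text
t: 6.4
eef_pos: [595.2, 116.0, 109.8]
tcp_rot: [3.112, -0.005, 1.545]
ft_force: [-0.2, 0.3, 0.4]
opening: 0.002
```

send_rows --plan "0 2 0 0 0;0 2 0 0 0"

```text
t: 6.6
eef_pos: [599.9, 115.9, 109.8]
tcp_rot: [3.112, -0.005, 1.545]
ft_force: [-0.9, 0.2, 0.4]
opening: -0.0
```

send_rows --plan "0 2 0 0 0;0 2 0 0 0"

```text
t: 6.8
eef_pos: [604.3, 115.7, 109.8]
tcp_rot: [3.112, -0.005, 1.545]
ft_force: [-0.1, -0.1, 0.2]
opening: 0.008
```

```bash
python3 - <<'E'
from h import *
p=shot('wrist','w6.png');go(None)
im=cv2.imread('pics/w6.png')[140:350,190:370]
cv2.imwrite('pics/w6c.png',cv2.resize(im,None,fx=2.8,fy=2.8,interpolation=cv2.INTER_CUBIC))
E
```

```text
t 6.8 pos [604.6 115.7 109.8] rpy [ 3.112 -0.005  1.545] F [ 0.6 -0.6 -0.5] open 0.5
```

View pics/w6c.png

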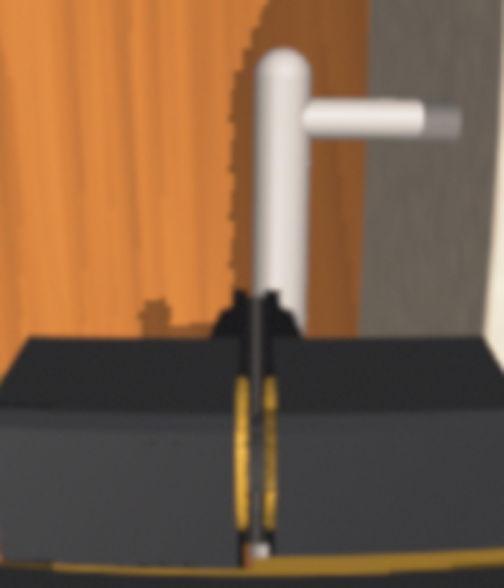

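send_rows --plan "0 0 2 0 0;0 0 2 0 0"

```text
t: 7.05
eef_pos: [606.5, 115.7, 108.1]
tcp_rot: [3.107, -0.005, 1.545]
ft_force: [-2.0, -2.2, 25.7]
opening: 0.006
```

send_rows --plan "0 0 2 0 0;0 0 2 0 0"

```text
t: 7.25
eef_pos: [606.7, 115.7, 108.2]
tcp_rot: [3.104, -0.005, 1.545]
ft_force: [-9.0, -1.7, 20.8]
opening: 0.004
```

send_rows --plan "0 0 2 0 0;0 0 2 0 0"

```text
t: 7.45
eef_pos: [606.8, 115.7, 108.2]
tcp_rot: [3.102, -0.005, 1.546]
ft_force: [-7.6, -1.4, 19.4]
opening: 0.006
```

send_rows --plan "0 0 -15 0 0;0 0 -15 0 0;0 0 -15 0 0;0 0 -15 0 0;0 0 0 0 24;0 0 0 0 24"

```text
t: 8.05
eef_pos: [603.5, 115.4, 169.9]
tcp_rot: [3.102, -0.005, 1.546]
ft_force: [0.4, 0.7, -0.6]
opening: 0.122
```

```bash
python3 - <<'E'
from h import *
from scipy.optimize import least_squares
p=shot('wrist','w7.png');s=env.state();go(None)
R=Rt(s['tcp_rot']);E=np.array(p['extrinsics']);Rc=R.T@E[:3,:3];tc=R.T@(E[:3,3]-s['eef_pos'])
print(tc,Rc.round(4))
def mk(pos,rpy):
    R=Rt(rpy);M=np.eye(4);M[:3,:3]=R@Rc;M[:3,3]=np.array(pos)+R@tc;q=dict(p);q['extrinsics']=M;return q
V=[(mk((581,63,333.9),(3.139,-.001,1.568)),(304,105)),(mk((587,116.2,109.3),(3.114,-.005,1.545)),(321,163)),(mk((604.6,115.7,109.8),(3.112,-.005,1.545)),(291,162.5)),(mk((610.8,114,160.2),(3.12,-.004,1.546)),(277.5,157))]
f=lambda X:np.concatenate([proj(q,X)-uv for q,uv in V])
r=least_squares(f,[608,170,124]);print(r.x.round(1),r.fun.round(1))
E
```

```text
t 8.1 pos [603.5 115.4 169.9] rpy [ 3.102 -0.005  1.546] F [0.1 0.6 1. ] open 14.9
[  71.32076913   -0.79954106 -193.06799073] [[ 1.000e-04  9.678e-01  2.516e-01]
 [ 1.000e+00 -0.000e+00 -5.000e-04]
 [-5.000e-04  2.516e-01 -9.678e-01]]
[610.1 171.  121.3] [ 0.4  0.8  0.4  0.5 -0.9  0.6  0.3 -1.8]
```

View pics/w7.png

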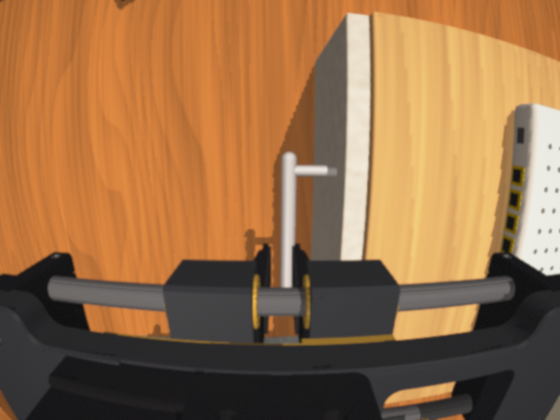

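```bash
python3 - <<'E'
from h import *
go([608,115.5,92],1.543)
E
```

```text
t 8.1 pos [603.5 115.4 169.9] rpy [ 3.102 -0.005  1.546] F [0.1 0.6 1. ] open 14.9
 tool shift now: [-0.2  1.4 78. ]
 roll 0.003
 tool shift after turning: [ 0.2  4.5 77.9]
```

send_rows --plan "0 0.5 0 0 26;0 0.5 15 0 26;0 0.5 15 0 26;0 0 15 0 26;0 0 10 0 26;0 0 0 0 26"

```text
t: 8.7
eef_pos: [606.2, 115.5, 109.1]
tcp_rot: [3.107, -0.004, 1.546]
ft_force: [1.0, -0.1, -0.2]
opening: 0.274
```

```bash
python3 - <<'E'
from h import *
p=shot('wrist','w8.png');go([608,115.5,92],1.543)
im=cv2.imread('pics/w8.png')[140:350,190:370]
cv2.imwrite('pics/w8c.png',cv2.resize(im,None,fx=2.8,fy=2.8,interpolation=cv2.INTER_CUBIC))
E
```

```text
t 8.8 pos [606.5 115.5 109.8] rpy [ 3.106 -0.005  1.546] F [-0.5 -0.2 -0.1] open 26.0
 tool shift now: [-0.1  0.9 17.9]
 roll 0.003
 tool shift after turning: [ 0.   1.5 17.8]
```

View pics/w8c.png

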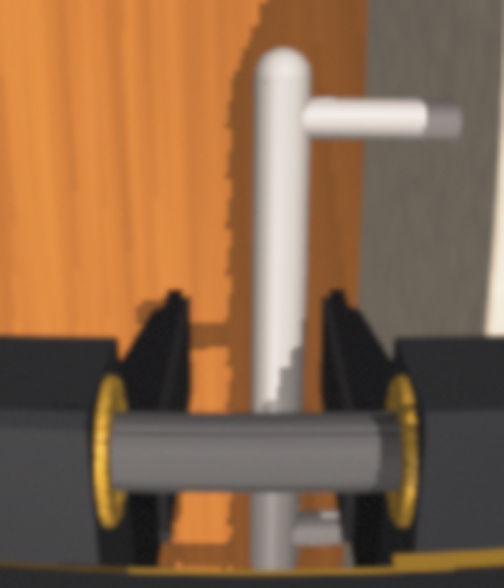

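send_rows --plan "0 4 0 0 26;0 0 6 0 26;0 0 6 0 26;0 0 6 0 26"

```text
t: 9.15
eef_pos: [612.8, 115.6, 93.1]
tcp_rot: [3.102, -0.005, 1.546]
ft_force: [0.2, -0.6, 1.0]
opening: 0.274
```

send_rows --plan "0 0 0 0 2;0 0 0 0 2;0 0 0 0 2;0 0 0 0 2;0 0 0 0 2"

```text
t: 9.65
eef_pos: [611.6, 115.6, 92.0]
tcp_rot: [3.105, -0.005, 1.545]
ft_force: [1.2, -0.3, -2.3]
opening: 0.107
```

Bar gripped (opening about 10 mm). Drawing the door to the catch.

send_rows --plan "0 -6 0 0 2;0 -6 0 0 2;0 -6 0 0 2;0 -6 0 0 2;0 -6 0 0 2"

```text
t: 10.15
eef_pos: [581.4, 116.6, 92.0]
tcp_rot: [3.1, -0.006, 1.545]
ft_force: [0.9, 0.7, 1.1]
opening: 0.11
```

send_rows --plan "0 -4 0 0 2"

```text
t: 10.25
eef_pos: [576.7, 116.8, 92.0]
tcp_rot: [3.1, -0.006, 1.545]
ft_force: [1.9, 0.1, -0.1]
opening: 0.111
```

send_rows --plan "0 -3 0 0 2"

```text
t: 10.35
eef_pos: [573.2, 116.9, 92.0]
tcp_rot: [3.1, -0.006, 1.545]
ft_force: [2.6, 0.4, 0.2]
opening: 0.106
```

send_rows --plan "0 -2 0 0 2"

```text
t: 10.45
eef_pos: [571.4, 117.0, 92.0]
tcp_rot: [3.098, -0.006, 1.545]
ft_force: [11.5, -0.1, -7.1]
opening: 0.105
```

send_rows --plan "0 -1 0 0 2"

```text
t: 10.55
eef_pos: [571.6, 117.0, 92.1]
tcp_rot: [3.095, -0.006, 1.545]
ft_force: [10.9, -0.6, -7.2]
opening: 0.109
```

```bash
python3 - <<'E'
from h import *
p=shot('wrist','w9.png');go(None)
E
```

```text
t 10.6 pos [571.6 117.   92. ] rpy [ 3.095 -0.006  1.545] F [ 7.9  0.4 -3.2] open 10.3
```

View pics/w9.png

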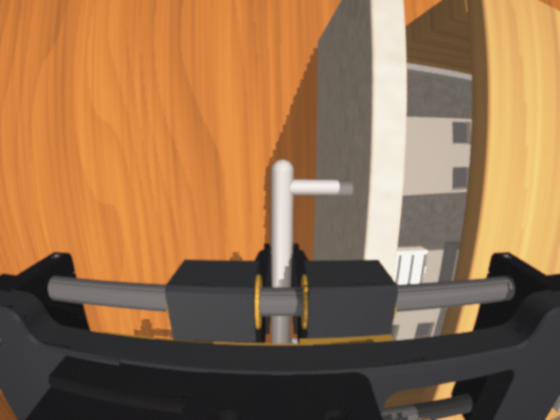

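At the catch (pull force about 11 N). Releasing the bar and rising to look for the hook in the gap.

send_rows --plan "0 1 0 0 26;0 0 0 0 26;0 0 0 0 26;0 0 -20 0 26;0 0 -30 0 26;0 0 -30 0 10;0 0 -20 0 0;0 0 -10 0 0"

```text
t: 11.4
eef_pos: [564.4, 116.0, 202.6]
tcp_rot: [3.106, -0.004, 1.546]
ft_force: [0.1, 0.1, -0.6]
opening: 0.079
```

```bash
python3 - <<'E'
from h import *
p=shot('wrist','w10.png');go([640,116,200],1.543)
E
```

```text
t 11.4 pos [564.8 116.1 203.6] rpy [ 3.105 -0.004  1.546] F [1.3 0.  2. ] open 3.6
 tool shift now: [ 1.8 75.   6.3]
 roll 0.003
 tool shift after turning: [ 2.  75.2  3.6]
```

View pics/w10.png

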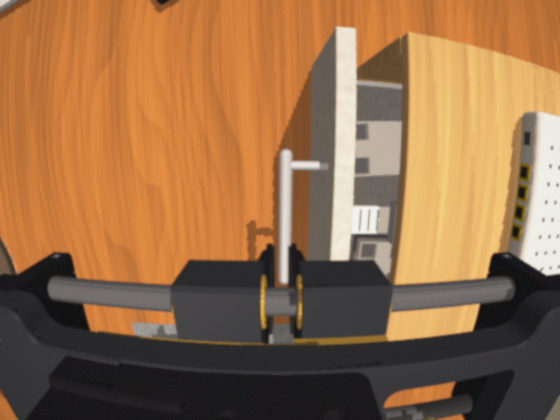

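```bash
python3 - <<'E'
from h import *
p=shot('wrist');go(None)
for n,uv,z in [('pad tl',(352,207),125),('pad br',(381,234),125),('door in',(356,150),154),('door in',(353,230),154),('board',(403,150),158),('board',(401,230),158),('doorL',(353,28),154),('barend',(286.5,153),124)]: print(n,atz(p,*uv,z).round(1))
im=cv2.imread('pics/w10.png')[60:280,300:440]
cv2.imwrite('pics/w10c.png',cv2.resize(im,None,fx=2.7,fy=2.7,interpolation=cv2.INTER_CUBIC))
for n in('hook','hook_pad'):
  for r in boxes_of(n,p)[:2]: print(n,r)
E
```

```text
t 11.5 pos [564.6 116.  202. ] rpy [ 3.106 -0.004  1.546] F [-0.2  0.2 -0.9] open 1.4
pad tl [629.6 124.4 125. ]
pad br [658.3  98.3 125. ]
door in [624.7 175.6 154. ]
door in [623.5 112.2 154. ]
board [662.2 176.3 158. ]
board [663.7 111.6 158. ]
doorL [625.1 272.2 154. ]
barend [573.1 172.2 124. ]
hook {'bbox': [350.4, 202.6, 38.7, 31.6], 'confidence': 0.58}
```

View pics/w10c.png

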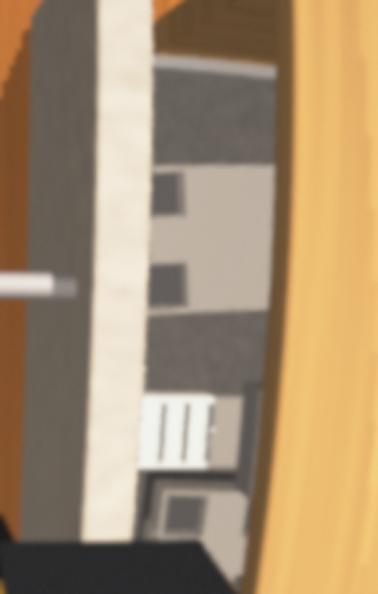

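Hook pad: white ribbed piece at about (366,220) in the wrist view, near world (641,112). Moving closed fingers over it.

send_rows --plan "-1 19 0 0 0;-1 19 0 0 0;-1 19 0 0 0;0 14 0 0 0;0 0 0 0 0"

```text
t: 12.1
eef_pos: [634.4, 110.7, 194.2]
tcp_rot: [3.12, -0.003, 1.546]
ft_force: [-0.9, 0.2, 0.2]
opening: -0.0
```

```bash
python3 - <<'E'
from h import *
p=shot('wrist','w11.png');go([641,113,140],1.543)
E
```

```text
t 12.2 pos [633.4 110.8 194. ] rpy [ 3.121e+00 -3.000e-03  1.546e+00] F [-0.6  0.7 -1. ] open 0.3
 tool shift now: [ 2.3  6.4 54.2]
 roll 0.003
 tool shift after turning: [ 2.4  7.5 54. ]
```

View pics/w11.png

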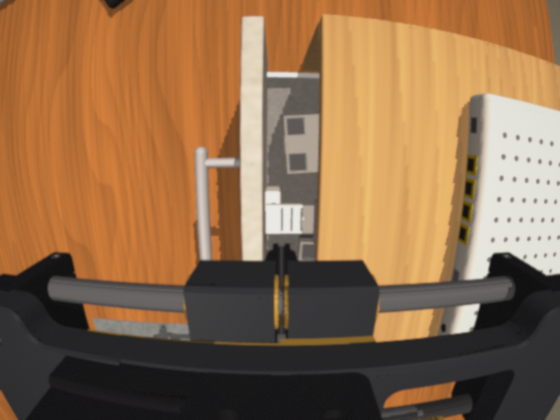

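```bash
python3 - <<'E'
from h import *
p=shot('wrist');go(None)
for uv in [(268,205),(302,205),(268,233),(302,233)]: print(atz(p,*uv,125).round(1))
print('door in',atz(p,266,220,154).round(1),'board',atz(p,318,220,158).round(1))
E
```

```text
t 12.2 pos [633.  110.9 194.5] rpy [ 3.121e+00 -3.000e-03  1.546e+00] F [0.2 0.3 1.6] open 0.4
[623.8 125.1 125. ]
[651.9 124.3 125. ]
[623. 101. 125.]
[651.7 100.1 125. ]
door in [622.7 120.1 154. ] board [660.9 120.  158. ]
```

Pad centre is near y = 112.7, with the gap x from 622.5 to 661. Lower gently, detecting contact by force.

send_rows --plan "1 4 20 0 0;1 4 20 0 0;0 0 20 0 0;0 0 10 0 0;0 0 0 0 0"

```text
t: 12.7
eef_pos: [638.6, 113.4, 121.8]
tcp_rot: [3.124, -0.002, 1.547]
ft_force: [0.2, -0.3, 0.7]
opening: 0.003
```

```bash
python3 - <<'E'
from h import *
p=shot('wrist','w12.png');go([641.5,112.7,108],1.543)
E
```

```text
t 12.8 pos [638.9 113.4 122.6] rpy [ 3.123e+00 -3.000e-03  1.547e+00] F [2.2 0.7 0.2] open 0.5
 tool shift now: [-0.7  2.3 14.6]
 roll 0.004
 tool shift after turning: [-0.6  2.6 14.6]
```

View pics/w12.png

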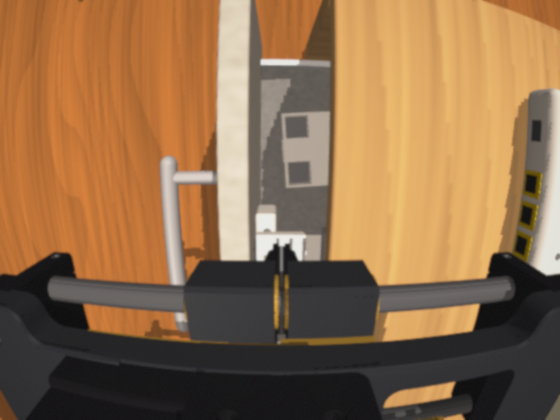

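send_rows --plan "0 2 4 0 0;0 0 4 0 0;0 0 4 0 0"

```text
t: 13.05
eef_pos: [642.2, 113.6, 112.7]
tcp_rot: [3.119, -0.003, 1.547]
ft_force: [0.4, 0.7, -0.3]
opening: -0.001
```

send_rows --plan "0 0 3 0 0;0 0 0 0 0"

```text
t: 13.25
eef_pos: [642.2, 113.5, 109.4]
tcp_rot: [3.118, -0.003, 1.547]
ft_force: [-0.2, -0.0, -0.4]
opening: 0.005
```

send_rows --plan "0 0 3 0 0;0 0 0 0 0"

```text
t: 13.45
eef_pos: [642.4, 113.6, 106.3]
tcp_rot: [3.118, -0.003, 1.547]
ft_force: [0.1, 0.2, -0.4]
opening: 0.002
```

send_rows --plan "0 0 2 0 0;0 0 0 0 0"

```text
t: 13.65
eef_pos: [642.7, 113.6, 104.5]
tcp_rot: [3.118, -0.003, 1.547]
ft_force: [0.2, -0.0, 0.7]
opening: 0.007
```

send_rows --plan "0 0 2 0 0;0 0 0 0 0"

```text
t: 13.85
eef_pos: [642.8, 113.6, 102.8]
tcp_rot: [3.117, -0.003, 1.547]
ft_force: [-1.5, 0.3, 2.7]
opening: 0.007
```

send_rows --plan "0 0 2 0 0;0 0 0 0 0"

```text
t: 14.05
eef_pos: [643.0, 113.6, 101.2]
tcp_rot: [3.117, -0.003, 1.547]
ft_force: [-1.1, 0.0, 4.8]
opening: 0.002
```

send_rows --plan "0 0 2 0 0;0 0 0 0 0;0 0 2 0 0;0 0 0 0 0"

```text
t: 14.45
eef_pos: [643.3, 113.6, 97.5]
tcp_rot: [3.116, -0.003, 1.547]
ft_force: [-1.3, -0.6, 4.9]
opening: 0.004
```

send_rows --plan "0 0 2 0 0;0 0 0 0 0"

```text
t: 14.65
eef_pos: [643.5, 113.6, 95.9]
tcp_rot: [3.115, -0.003, 1.547]
ft_force: [-1.2, 0.7, 5.3]
opening: 0.003
```

send_rows --plan "0 0 1.5 0 0"

```text
t: 14.75
eef_pos: [643.8, 113.6, 94.9]
tcp_rot: [3.115, -0.003, 1.547]
ft_force: [-1.7, 0.1, 6.2]
opening: 0.004
```

send_rows --plan "0 0 1.2 0 0;0 -4 0.3 0 0;0 -4 0.3 0 0"

```text
t: 15.05
eef_pos: [637.9, 113.8, 94.2]
tcp_rot: [3.109, -0.004, 1.547]
ft_force: [1.2, -0.9, 5.9]
opening: 0.003
```

send_rows --plan "0 -4 0.2 0 0;0 -4 0.2 0 0"

```text
t: 15.25
eef_pos: [631.8, 114.0, 94.9]
tcp_rot: [3.104, -0.004, 1.547]
ft_force: [1.9, -0.7, 7.0]
opening: 0.004
```

send_rows --plan "0 -4 0.2 0 0;0 -4 0.2 0 0"

```text
t: 15.45
eef_pos: [625.6, 114.2, 95.6]
tcp_rot: [3.098, -0.004, 1.547]
ft_force: [0.9, -0.9, 6.1]
opening: 0.003
```

send_rows --plan "0 -3 0.8 0 0;0 -4 0.6 0 0"

```text
t: 15.65
eef_pos: [620.5, 114.4, 95.2]
tcp_rot: [3.093, -0.005, 1.547]
ft_force: [2.0, -0.5, 6.3]
opening: 0.003
```

send_rows --plan "0 -4 0.7 0 0;0 -4 0.7 0 0"

```text
t: 15.85
eef_pos: [614.4, 114.6, 94.7]
tcp_rot: [3.088, -0.005, 1.547]
ft_force: [1.3, -1.3, 5.7]
opening: 0.005
```

send_rows --plan "0 -4 0.7 0 0;0 -4 0.7 0 0"

```text
t: 16.05
eef_pos: [608.3, 114.8, 94.2]
tcp_rot: [3.082, -0.006, 1.547]
ft_force: [1.0, -0.0, 5.6]
opening: 0.005
```

```bash
python3 - <<'E'
from h import *
p=shot('wrist','w13.png');go(None)
E
```

```text
t 16.1 pos [607.6 114.9  94.1] rpy [ 3.083 -0.006  1.547] F [0.6 0.3 6.7] open 0.3
```

View pics/w13.png

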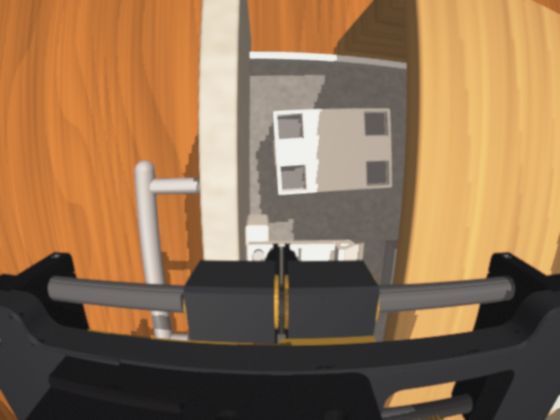

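send_rows --plan "0 -8 0.3 0 0;0 -8 0.3 0 0;0 -8 0.3 0 0;0 -8 0.3 0 0"

```text
t: 16.5
eef_pos: [580.5, 115.8, 93.8]
tcp_rot: [3.07, -0.007, 1.547]
ft_force: [1.7, -0.5, 5.8]
opening: -0.001
```

send_rows --plan "0 -8 0.5 0 0;0 -8 0.5 0 0;0 -8 0.5 0 0"

```text
t: 16.8
eef_pos: [559.5, 116.5, 92.7]
tcp_rot: [3.06, -0.008, 1.547]
ft_force: [1.5, 0.2, 6.7]
opening: 0.004
```

send_rows --plan "0 -5 0.5 0 0;0 -5 0.5 0 0"

```text
t: 17.0
eef_pos: [551.2, 116.8, 92.3]
tcp_rot: [3.054, -0.008, 1.547]
ft_force: [2.7, -1.0, 6.8]
opening: 0.004
```

send_rows --plan "0 -7 0 0 0;0 -7 0 0 0"

```text
t: 17.2
eef_pos: [539.5, 117.2, 92.5]
tcp_rot: [3.048, -0.009, 1.547]
ft_force: [2.3, 0.0, 7.3]
opening: 0.006
```

send_rows --plan "0 -5 0 0 0;0 -5 0 0 0"

```text
t: 17.4
eef_pos: [531.6, 117.6, 93.0]
tcp_rot: [3.041, -0.009, 1.547]
ft_force: [5.3, -0.1, 6.7]
opening: 0.003
```

send_rows --plan "0 -4 0 0 0"

```text
t: 17.5
eef_pos: [529.4, 117.8, 93.6]
tcp_rot: [3.036, -0.01, 1.547]
ft_force: [5.9, -1.0, 6.9]
opening: 0.007
```

send_rows --plan "0 -4 0 0 0"

```text
t: 17.6
eef_pos: [528.2, 117.9, 94.4]
tcp_rot: [3.029, -0.011, 1.547]
ft_force: [16.3, -1.2, 0.3]
opening: 0.005
```

send_rows --plan "0 -3 0 0 0"

```text
t: 17.7
eef_pos: [528.5, 118.0, 95.2]
tcp_rot: [3.022, -0.011, 1.547]
ft_force: [13.1, -2.8, 0.7]
opening: 0.006
```

```bash
python3 - <<'E'
from h import *
p=shot('wrist','w14.png');go(None)
E
```

```text
t 17.8 pos [528.6 118.   95.4] rpy [ 3.021 -0.011  1.547] F [12.2 -1.7  1.9] open 0.5
```

View pics/w14.png

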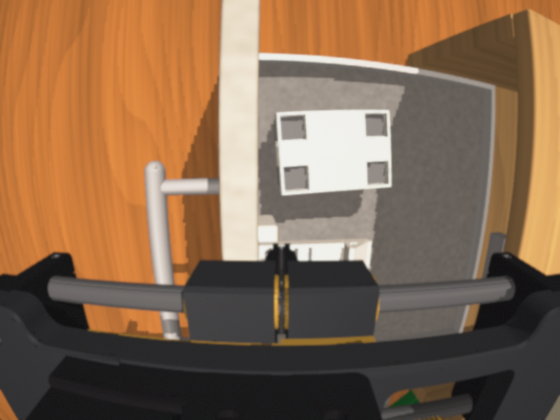

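Door is right out (13 N stop) and long_base shows at (333,150). The tool has tilted about 0.12 rad through contact drift, so I'll back off, rise, then try to remove the tilt.

send_rows --plan "0 6 0 0 0;0 4 -15 0 0;0 5 -25 0 0;0 15 -15 0 0;10 25 0 0 0;10 25 0 0 0;10 20 0 0 0;0 0 0 0 0"

```text
t: 18.55
eef_pos: [625.1, 145.8, 163.4]
tcp_rot: [3.026, -0.011, 1.546]
ft_force: [-0.7, -0.9, -0.6]
opening: 0.006
```

```bash
python3 - <<'E'
from h import *
p=shot('wrist','w15.png');go([640,155,117],1.543)
E
```

```text
t 18.6 pos [623.7 145.3 163. ] rpy [ 3.027 -0.011  1.546] F [0.1 0.4 0.1] open 0.7
 tool shift now: [ 9.6 10.6 47.7]
 roll 0.003
 tool shift after turning: [10.1 16.  46. ]
```

View pics/w15.png

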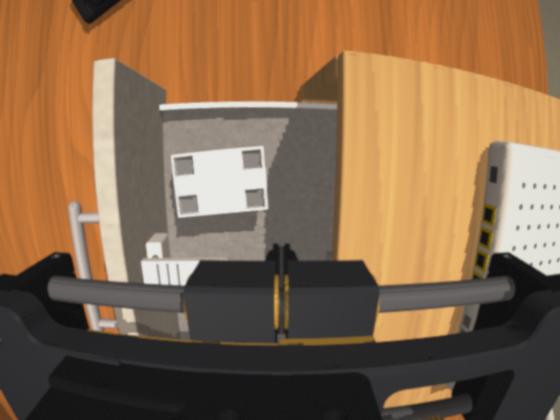

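send_rows --plan "5 2 15 0 0;5 2 15 0 0;0 2 14 0 0;0 4 0 0 0;0 4 0 0 0"

```text
t: 19.1
eef_pos: [640.8, 155.4, 114.7]
tcp_rot: [3.033, -0.01, 1.546]
ft_force: [0.4, 0.7, 0.8]
opening: 0.002
```

send_rows --plan "0 4 0 0 0;0 4 0 0 0"

```text
t: 19.3
eef_pos: [649.7, 154.9, 115.9]
tcp_rot: [3.033, -0.01, 1.546]
ft_force: [-0.3, -1.0, 0.6]
opening: 0.003
```

send_rows --plan "0 4 0 0 0;0 4 0 0 0"

```text
t: 19.5
eef_pos: [658.7, 154.6, 117.7]
tcp_rot: [3.031, -0.01, 1.546]
ft_force: [0.4, 0.3, 0.4]
opening: 0.007
```

send_rows --plan "0 3 0.5 0 0;0 3 0.5 0 0"

```text
t: 19.7
eef_pos: [659.8, 154.5, 117.8]
tcp_rot: [3.044, -0.009, 1.545]
ft_force: [-26.7, -0.6, 17.8]
opening: 0.003
```

send_rows --plan "0 4 0.5 0 0;0 4 0.5 0 0"

```text
t: 19.9
eef_pos: [659.1, 154.5, 117.9]
tcp_rot: [3.063, -0.007, 1.545]
ft_force: [-25.1, -0.5, 14.6]
opening: 0.001
```

send_rows --plan "0 4 0.5 0 0;0 4 0.5 0 0"

```text
t: 20.1
eef_pos: [658.4, 154.4, 118.0]
tcp_rot: [3.083, -0.005, 1.546]
ft_force: [-25.6, -0.7, 14.6]
opening: 0.004
```

Pushing on the board edge corrects the tilt by about 0.01 rad per row. Continuing.

send_rows --plan "0 4 0.5 0 0;0 4 0.5 0 0;0 4 0.5 0 0"

```text
t: 20.4
eef_pos: [657.2, 154.3, 118.1]
tcp_rot: [3.113, -0.002, 1.546]
ft_force: [-25.5, -0.9, 16.2]
opening: 0.007
```

send_rows --plan "0 3 0.5 0 0;0 3 0.5 0 0"

```text
t: 20.6
eef_pos: [656.6, 154.3, 118.2]
tcp_rot: [3.128, -0.001, 1.547]
ft_force: [-19.2, -0.7, 11.6]
opening: 0.004
```

send_rows --plan "0 3 0.5 0 0;0 2.5 0.5 0 0"

```text
t: 20.8
eef_pos: [656.1, 154.2, 118.4]
tcp_rot: [3.141, 0.0, 1.547]
ft_force: [-14.7, -1.5, 9.4]
opening: 0.004
```

send_rows --plan "0 -3 0 0 0;0 -10 0 0 0;0 0 -30 0 20;0 0 -40 0 40;0 -10 -40 0 60;0 -20 -40 0 75;0 -20 0 0 90"

```text
t: 21.5
eef_pos: [590.5, 155.5, 272.5]
tcp_rot: [-3.141, 0.001, 1.547]
ft_force: [-0.1, -0.3, -0.8]
opening: 0.366
```

```bash
python3 - <<'E'
from h import *
p=shot('wrist','w16.png');go([560,115,300],np.pi-0.028)
E
```

```text
t 21.6 pos [587.2 155.6 270.5] rpy [-3.137e+00  1.000e-03  1.547e+00] F [1.5 1.9 1.5] open 38.8
 tool shift now: [-41.3 -26.4 -29.4]
 roll -1.566
 tool shift after turning: [ 26.1 -41.4 -29.5]
```

View pics/w16.png

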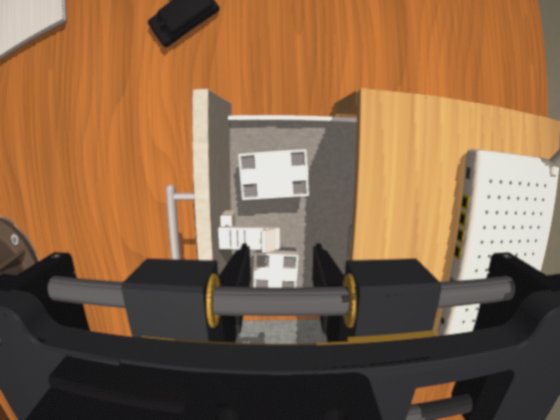

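Tilt removed. long_base is on the left at (273,172) and square_base on the right at (275,270). Now turn to yaw ≈ π and go to look at the boxes.

send_rows --plan "0 0 -5 -0.15 95;0 0 -5 -0.15 95;0 0 -5 -0.15 95;0 0 -5 -0.15 95;0 0 -5 -0.15 95;0 0 -5 -0.15 95;0 0 0 -0.15 95;0 0 0 -0.15 95"

```text
t: 22.35
eef_pos: [584.4, 155.7, 300.4]
tcp_rot: [-3.14, -0.003, 2.753]
ft_force: [0.5, -0.1, -0.0]
opening: 0.994
```

send_rows --plan "0 0 0 -0.15 95;0 0 0 -0.15 95;0 0 0 -0.08 95;0 0 0 0 95"

```text
t: 22.75
eef_pos: [583.6, 155.5, 298.7]
tcp_rot: [-3.14, -0.004, 3.14]
ft_force: [0.7, -0.7, 0.1]
opening: 0.996
```

```bash
python3 - <<'E'
from h import *
p=shot('wrist','w17.png');go([581,-280,300],np.pi)
E
```

```text
t 22.8 pos [583.5 155.5 298.7] rpy [-3.14  -0.004  3.137] F [-1.3  0.7  0.3] open 94.8
 tool shift now: [   0.7 -435.5   -0.8]
 roll -0.004
 tool shift after turning: [   2.5 -435.5   -1.3]
```

View pics/w17.png

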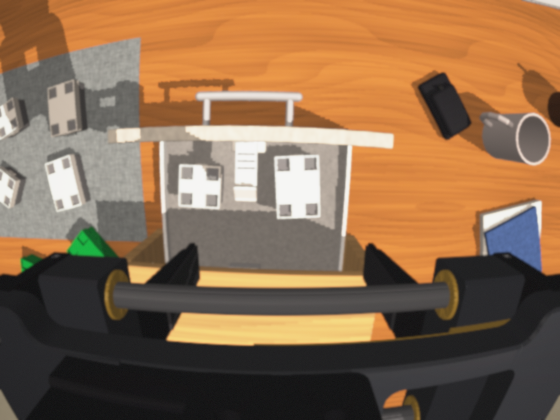

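This view shows both bases clearly: square_base (200,186), long_base (298,187). Build a template fitter.

```bash
cat >> h.py <<'E'
from scipy.optimize import minimize
S=1.0
def rect(p,cx,cy,z,half=75,mpp=0.5):
    n=int(2*half/mpp); g=(np.arange(n)+.5)*mpp-half
    X,Y=np.meshgrid(cx+g,cy+g,indexing='ij')
    E=np.array(p['extrinsics']);P=np.stack([X,Y,np.full_like(X,z)],-1)-E[:3,3]
    c=P@E[:3,:3]; f=foc(p); 
    if p['name_']=='wrist':
        ph=np.hypot(c[...,0],c[...,1]);th=np.arctan2(ph,-c[...,2]);k=f*th/ph
    else: k=f/-c[...,2]
    mx=(p['cx']+k*c[...,0]).astype(np.float32);my=(p['cy']-k*c[...,1]).astype(np.float32)
    img=cv2.cvtColor(p['image'],cv2.COLOR_RGB2GRAY)
    return cv2.remap(img,mx,my,cv2.INTER_LINEAR).astype(np.float32),g
def fitbox(p,cx,cy,ztop,L,yaw0=None,half=75,win=None,save=None):
    """L: length along box x (84/58), width 58. returns x,y,yaw,score"""
    im,g=rect(p,cx,cy,ztop,half); im=cv2.GaussianBlur(im,(0,0),1.5)
    X,Y=np.meshgrid(g,g,indexing='ij')
    def score(q):
        dx,dy,a=q; c,s=np.cos(a),np.sin(a)
        u=(X-dx)*c+(Y-dy)*s; v=-(X-dx)*s+(Y-dy)*c
        au,av=np.abs(u),np.abs(v)
        sg=lambda d:1/(1+np.exp(-d/0.8))
        inside=sg(L/2-au)*sg(29-av)
        rec=sg(9-np.abs(au-(L/2-11)))*sg(9-np.abs(av-18))
        T=inside*(1-rec)
        m=(au<L/2+5)&(av<34)
        a_,b_=im[m],T[m]
        return -np.corrcoef(a_,b_)[0,1]
    best=None
    w=win or 20
    coarse=[]
    for a in (np.arange(-0.75,0.76,0.15) if yaw0 is None else yaw0+np.array([-.1,0,.1])):
        for dx in np.arange(-w,w+1,5):
            for dy in np.arange(-w,w+1,5): coarse.append((score((dx,dy,a)),(dx,dy,a)))
    coarse.sort(key=lambda t:t[0])
    for _,q in coarse[:4]:
        r=minimize(score,q,method='Nelder-Mead',options=dict(initial_simplex=np.array([q,np.add(q,(2,0,0)),np.add(q,(0,2,0)),np.add(q,(0,0,.06))]),xatol=.02,fatol=1e-5))
        if best is None or r.fun<best.fun: best=r
    if save:
        o=cv2.cvtColor(im.astype(np.uint8),cv2.COLOR_GRAY2BGR); dx,dy,a=best.x;c,s=np.cos(a),np.sin(a)
        pts=np.array([[dx+u*c-v*s,dy+u*s+v*c] for u,v in((L/2,29),(L/2,-29),(-L/2,-29),(-L/2,29))])
        q=((pts+half)/0.5)[:,::-1].astype(np.int32); cv2.polylines(o,[q],True,(0,0,255),1); cv2.imwrite('pics/'+save,o)
    return np.array([cx+best.x[0],cy+best.x[1],best.x[2],-best.fun])
E
python3 - <<'E'
from h import *
p=shot('wrist');go(None)
for n,uv,L in (('long',(298,187),84),('sq',(200,186),58)):
    X=atz(p,*uv,61); print(n,X.round(1),fitbox(p,X[0],X[1],61,L,save=f'f_{n}.png').round(3))
for n,uv,z in [('doorinL',(390,142),154),('doorinR',(118,138),154),('boardL',(350,271),158),('trayL',(345,150),34)]: print(n,atz(p,*uv,z).round(1))
a=cv2.imread('pics/f_long.png');b=cv2.imread('pics/f_sq.png');cv2.imwrite('pics/f.png',np.hstack([a,b]))
E
```

```text
t 22.9 pos [583.6 155.5 298.8] rpy [-3.14  -0.004  3.136] F [ 0.3 -0.6  0.1] open 94.9
long [581.2 178.7  61. ] [5.81089e+02 1.78433e+02 3.70000e-02 9.38000e-01]
sq [578.4  45.2  61. ] [ 5.79404e+02  4.35570e+01 -6.90000e-02  9.04000e-01]
doorinL [516.7 272.8 154. ]
doorinR [506.8 -26.5 154. ]
boardL [661.4 234.1 158. ]
trayL [531.9 246.8  34. ]
```

View pics/f.png

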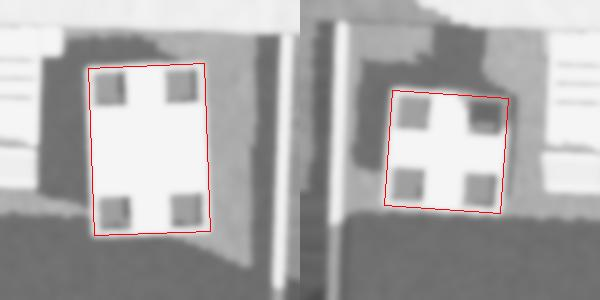

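Fits are good: long_base (581.1,178.4, yaw 0.037), square_base (579.4,43.6, −0.069). On to the boxes.

send_rows --plan "0 -48 0 0 95;0 -48 0 0 95;0 -48 0 0 95;0 -48 0 0 95;0 -48 0 0 95;0 -48 0 0 95;0 -48 0 0 95;0 -48 0 0 95"

```text
t: 23.65
eef_pos: [578.4, -236.3, 298.3]
tcp_rot: [-3.141, -0.002, 3.125]
ft_force: [1.1, 0.3, -0.5]
opening: 1.001
```

```bash
python3 - <<'E'
from h import *
go([585,-285,300],np.pi)
E
```

```text
t 23.6 pos [ 578.4 -236.3  298.3] rpy [-3.141e+00 -2.000e-03  3.125e+00] F [ 1.1  0.3 -0.5] open 95.1
 tool shift now: [ -7.4 -48.5  -1.7]
 roll -0.017
 tool shift after turning: [ -6.6 -48.7  -1.7]
```

send_rows --plan "-4 -20 0 0 95;-4 -20 0 0 95;0 0 0 0 95;0 0 0 0 95"

```text
t: 24.05
eef_pos: [584.1, -284.7, 296.5]
tcp_rot: [-3.141, -0.003, 3.108]
ft_force: [-0.4, 0.4, 0.1]
opening: 0.999
```

```bash
python3 - <<'E'
from h import *
p=shot('wrist','w18.png');go(None)
for n,x,y,L in (('L1',571,-203,84),('L2',447,-197,84),('S1',570,-363,58),('S2',443,-342,58)):
    print(n,fitbox(p,x,y,41,L,save=f'f_{n}.png').round(3))
cv2.imwrite('pics/f2.png',np.vstack([np.hstack([cv2.imread(f'pics/f_{n}.png') for n in ('L1','S1')]),np.hstack([cv2.imread(f'pics/f_{n}.png') for n in ('L2','S2')])]))
E
```

```text
t 24.1 pos [ 584.1 -284.5  296.5] rpy [-3.141e+00 -3.000e-03  3.108e+00] F [-0.3 -0.1  0.2] open 94.7
L1 [ 5.70325e+02 -2.03931e+02  1.88000e-01  9.72000e-01]
L2 [ 4.46341e+02 -1.96123e+02  8.30000e-02  9.69000e-01]
S1 [ 5.69867e+02 -3.64499e+02 -5.33000e-01  9.72000e-01]
S2 [ 4.42946e+02 -3.39712e+02  2.88000e-01  9.61000e-01]
```

View pics/w18.png

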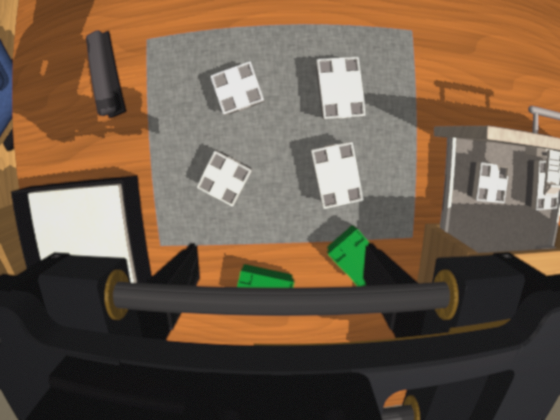

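View pics/f2.png

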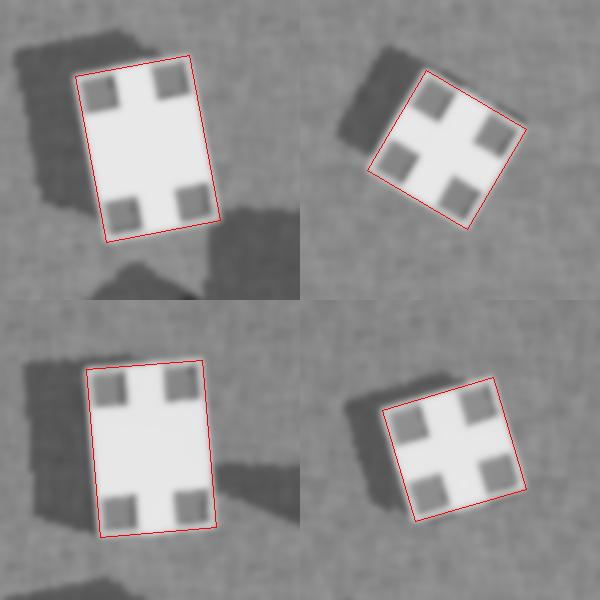

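All four found and the fits overlay well: L1 (570,−204, .188), L2 (446,−196, .083), S1 (570,−364, −.533), S2 (443,−340, .288). Picking L1 first.

```bash
python3 - <<'E'
from h import *
go([570.3,-203.9,120],np.pi+0.188)
E
```

```text
t 24.1 pos [ 584.1 -284.5  296.5] rpy [-3.141e+00 -3.000e-03  3.108e+00] F [-0.3 -0.1  0.2] open 94.7
 tool shift now: [ 15.9  80.2 176.5]
 roll -0.221
 tool shift after turning: [ -1.5  81.8 176.5]
```

send_rows --plan "0 0 0 -0.11 85;0 0 0 -0.11 85;0 16 35 0 85;0 16 35 0 85;0 16 35 0 85;0 16 35 0 85;0 16 35 0 85;0 0 0 0 85"

```text
t: 24.9
eef_pos: [568.4, -194.7, 119.5]
tcp_rot: [-3.138, 0.002, -2.943]
ft_force: [-0.8, -0.1, 0.9]
opening: 0.891
```

```bash
python3 - <<'E'
from h import *
p=shot('wrist','w19.png')
X=fitbox(p,570.3,-203.9,41,84,win=30,save='f1.png');print(X.round(3))
go([X[0],X[1],50],np.pi+X[2])
E
```

```text
[ 5.70509e+02 -2.04171e+02  1.85000e-01  9.64000e-01]
t 24.9 pos [ 569.9 -196.2  122.1] rpy [-3.135  0.005 -2.944] F [-0.5 -0.2  0.3] open 85.1
 tool shift now: [ 1.4 -7.5 72.1]
 roll 0.013
 tool shift after turning: [ 0.9 -7.9 72.1]
```

View pics/w19.png

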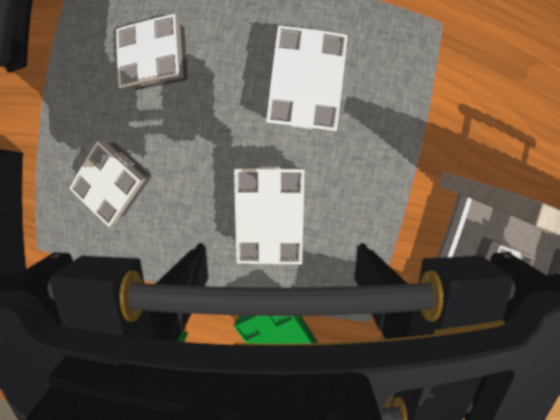

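View pics/f1.png

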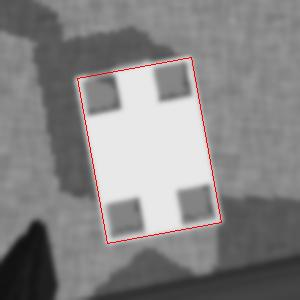

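send_rows --plan "0.5 -4 18 0.013 85;0.5 -4 18 0 85;0 0 18 0 85;0 0 16 0 85;0 0 0 0 85"

```text
t: 25.45
eef_pos: [578.6, -208.9, 62.5]
tcp_rot: [-3.124, 0.02, -2.956]
ft_force: [0.1, -0.1, -0.4]
opening: 0.891
```

```bash
python3 - <<'E'
from h import *
p=shot('wrist','w20.png')
go([570.5,-204.2,6],np.pi+0.185)
E
```

```text
t 25.5 pos [ 579.1 -209.2   63.7] rpy [-3.123  0.021 -2.956] F [ 0.6 -0.3  1.8] open 84.9
 tool shift now: [ 8.8  7.6 57.4]
 roll 0.0
 tool shift after turning: [ 7.6  6.5 57.7]
```

View pics/w20.png

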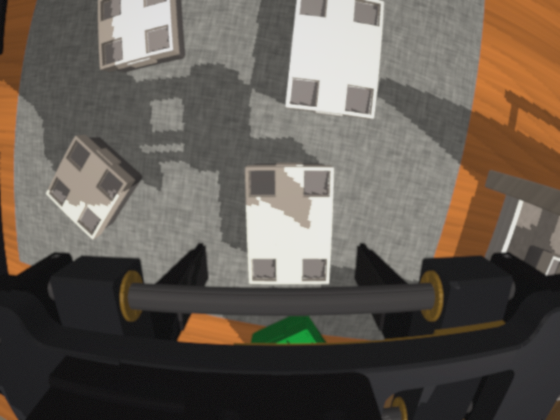

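send_rows --plan "3 2.5 8 0 85;3 2.5 8 0 85;2 1.5 8 0 85;0 0 8 0 85;0 0 0 0 85;0 0 0 0 85"

```text
t: 26.1
eef_pos: [572.2, -205.6, 33.5]
tcp_rot: [-3.119, 0.026, -2.956]
ft_force: [0.4, 0.7, 0.4]
opening: 0.895
```

```bash
python3 - <<'E'
from h import *
go([570.5,-204.2,6],np.pi+0.185)
E
```

```text
t 26.1 pos [ 572.2 -205.6   33.5] rpy [-3.119  0.026 -2.956] F [0.4 0.7 0.4] open 85.0
 tool shift now: [ 2.2  2.3 27.4]
 roll 0.0
 tool shift after turning: [ 1.5  1.7 27.5]
```

send_rows --plan "1 1 6 0 85;1 1 6 0 85;0.5 0.5 6 0 85;0 0 6 0 85;0 0 0 0 85"

```text
t: 26.6
eef_pos: [570.0, -203.9, 7.2]
tcp_rot: [-3.119, 0.026, -2.956]
ft_force: [0.8, 0.4, -0.3]
opening: 0.896
```

```bash
python3 - <<'E'
from h import *
p=shot('wrist','w21.png')
go([570.5,-204.2,6],np.pi+0.185)
E
```

```text
t 26.6 pos [ 570.1 -203.9    7.6] rpy [-3.119  0.026 -2.956] F [-0.3  0.5 -0.4] open 84.6
 tool shift now: [-0.3 -0.3  1.6]
 roll 0.0
 tool shift after turning: [-0.3 -0.3  1.6]
```

View pics/w21.png

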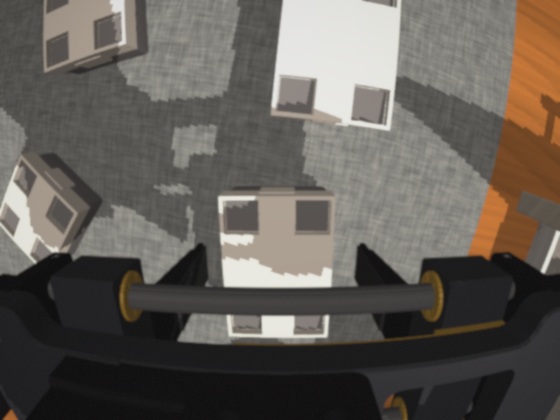

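send_rows --plan "0 0 0 0 45;0 0 0 0 45;0 0 0 0 45;0 0 0 0 45;0 0 0 0 45;0 0 0 0 45;0 0 0 0 45"

```text
t: 27.35
eef_pos: [570.6, -204.2, 8.4]
tcp_rot: [-3.118, 0.027, -2.956]
ft_force: [1.0, 0.6, -0.2]
opening: 0.608
```

send_rows --plan "0 0 -5 0 45;0 0 -10 0 45;0 0 -10 0 45;0 0 -10 0 45"

```text
t: 27.75
eef_pos: [568.8, -203.3, 45.0]
tcp_rot: [-3.12, 0.026, -2.956]
ft_force: [0.4, 0.5, -0.4]
opening: 0.608
```

```bash
python3 - <<'E'
from h import *
p=shot('wrist','w22.png')
go(None)
E
```

```text
t 27.8 pos [ 569.6 -203.5   46.7] rpy [-3.118  0.027 -2.956] F [0.7 0.5 0.7] open 57.8
```

View pics/w22.png

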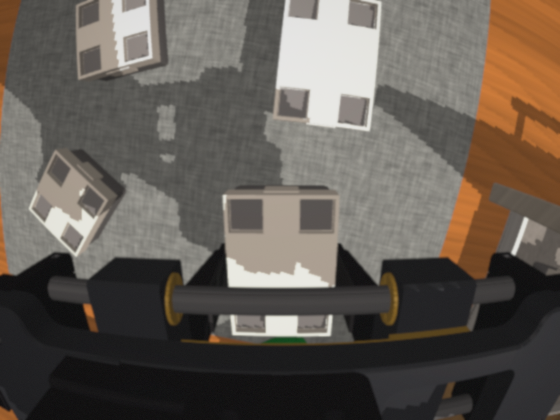

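L1 held (opening 58). Carry to above long_base.

send_rows --plan "0 0 -25 0.05 45;0 0 -30 0.05 45;0 0 -30 0.05 45;0 0 -30 0 45;0 0 -30 0 45;0 0 0 0 45"

```text
t: 28.4
eef_pos: [564.5, -200.6, 200.7]
tcp_rot: [-3.121, 0.033, -3.113]
ft_force: [-0.3, 0.6, -1.3]
opening: 0.607
```

```bash
python3 - <<'E'
from h import *
go([585,172,195],np.pi+0.037)
E
```

```text
t 28.4 pos [ 564.5 -200.6  200.7] rpy [-3.121  0.033 -3.113] F [-0.3  0.6 -1.3] open 57.6
 tool shift now: [-31.1 371.9  -0.8]
 roll -0.008
 tool shift after turning: [-34.3 371.6   5.7]
```

send_rows --plan "-3 40 0 0 45;-3 40 0 0 45;-3 40 0 0 45;-3 40 0 0 45;-3 40 0 0 45;-3 40 0 0 45;-3 40 0 0 45;-3 40 0 0 45"

```text
t: 29.2
eef_pos: [578.2, 126.6, 192.4]
tcp_rot: [-3.12, 0.033, -3.121]
ft_force: [0.8, 0.4, -1.8]
opening: 0.609
```

```bash
python3 - <<'E'
from h import *
go([583,178.4,190],np.pi+0.037)
E
```

```text
t 29.2 pos [578.2 126.6 192.4] rpy [-3.12   0.033 -3.121] F [ 0.8  0.4 -1.8] open 57.9
 tool shift now: [-5.8 51.7  1.5]
 roll -0.016
 tool shift after turning: [-6.7 51.6  2.4]
```

send_rows --plan "-2 15 0 -0.016 45;-2 12 0 0 45;-1 8 0 0 45;0 3 0 0 45;0 0 0 0 45;0 0 0 0 45"

```text
t: 29.8
eef_pos: [581.1, 167.8, 189.8]
tcp_rot: [-3.119, 0.03, -3.101]
ft_force: [0.0, -0.7, -0.7]
opening: 0.613
```

```bash
python3 - <<'E'
from h import *
p=shot('wrist','w23.png')
go([581.1,178.4,90],np.pi+0.037)
E
```

```text
t 29.9 pos [581.2 167.8 189.9] rpy [-3.119  0.03  -3.101] F [-0.  -0.4 -1. ] open 57.4
 tool shift now: [ 2.6 12.9 99.6]
 roll 0.003
 tool shift after turning: [-0.3 10.6 99.9]
```

View pics/w23.png

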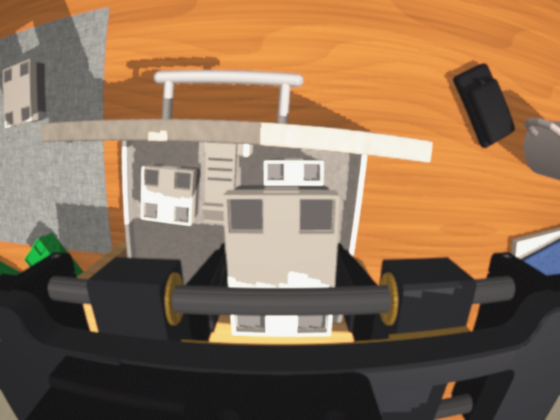

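send_rows --plan "1 3 12 0 45;1 2 12 0 45;1 2 12 0 45;1 2 12 0 45;1 1 12 0 45;0 0 0 0 45"

```text
t: 30.45
eef_pos: [576.7, 175.2, 122.9]
tcp_rot: [-3.119, 0.028, -3.104]
ft_force: [0.2, 1.1, -1.0]
opening: 0.606
```

```bash
python3 - <<'E'
from h import *
go([581.1,178.4,80],np.pi+0.037)
E
```

```text
t 30.4 pos [576.7 175.2 122.9] rpy [-3.119  0.028 -3.104] F [ 0.2  1.1 -1. ] open 57.5
 tool shift now: [-3.4  4.  43. ]
 roll 0.001
 tool shift after turning: [-4.5  3.  42.9]
```

send_rows --plan "-2 2 9 0 45;-1 1.5 9 0 45;-0.5 0.5 9 0 45;0 0 9 0 45;0 0 4 0 45;0 0 0 0 45"

```text
t: 31.05
eef_pos: [582.0, 178.9, 79.4]
tcp_rot: [-3.119, 0.028, -3.103]
ft_force: [0.1, -0.1, -0.0]
opening: 0.605
```

```bash
python3 - <<'E'
from h import *
p=shot('wrist','w24.png')
go([581.1,178.4,66],np.pi+0.037)
E
```

```text
t 31.1 pos [582.1 179.   79.7] rpy [-3.119  0.028 -3.103] F [-0.3  0.  -0.8] open 57.8
 tool shift now: [ 1.4 -0.2 13.6]
 roll 0.001
 tool shift after turning: [ 1.  -0.5 13.7]
```

View pics/w24.png

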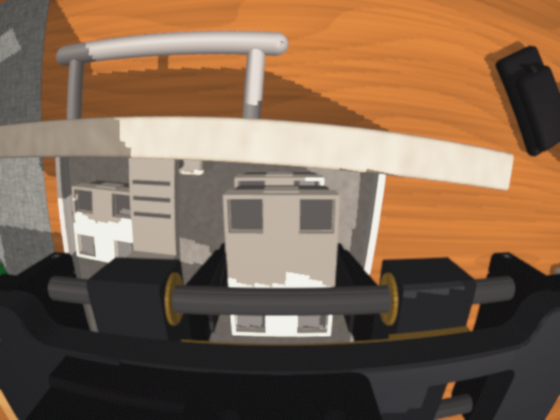

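send_rows --plan "1 -0.3 4 0 45;0 0 4 0 45;0 0 3 0 45;0 0 0 0 45"

```text
t: 31.5
eef_pos: [581.8, 178.3, 68.7]
tcp_rot: [-3.119, 0.03, -3.103]
ft_force: [-0.2, 0.2, 0.4]
opening: 0.611
```

```bash
python3 - <<'E'
from h import *
go([581.1,178.4,64.4],np.pi+0.037)
E
```

```text
t 31.5 pos [581.8 178.3  68.7] rpy [-3.119  0.03  -3.103] F [-0.2  0.2  0.4] open 58.0
 tool shift now: [0.8 0.2 4.3]
 roll 0.001
 tool shift after turning: [0.7 0.1 4.3]
```

send_rows --plan "0.7 0 2 0 45;0 0 0 0 45"

```text
t: 31.7
eef_pos: [581.2, 178.3, 66.6]
tcp_rot: [-3.119, 0.03, -3.103]
ft_force: [-0.2, 0.7, -0.8]
opening: 0.61
```

send_rows --plan "0 0 2 0 45;0 0 0 0 45"

```text
t: 31.9
eef_pos: [581.3, 178.3, 64.6]
tcp_rot: [-3.119, 0.031, -3.103]
ft_force: [0.2, 0.4, -2.2]
opening: 0.61
```

send_rows --plan "0 0 1.5 0 45;0 0 0 0 45"

```text
t: 32.1
eef_pos: [582.1, 178.4, 64.2]
tcp_rot: [-3.119, 0.033, -3.103]
ft_force: [-0.3, 0.2, 0.3]
opening: 0.605
```

send_rows --plan "0 0 0 0 68;0 0 0 0 68;0 0 0 0 68;0 0 -5 0 68;0 0 -10 0 68;0 0 -15 0 68;0 0 -20 0 68;0 0 -30 0 80"

```text
t: 32.9
eef_pos: [578.0, 179.8, 145.5]
tcp_rot: [-3.118, 0.027, -3.104]
ft_force: [0.2, -0.0, -0.2]
opening: 0.754
```

send_rows --plan "0 -10 -40 0 90;0 -20 -40 0 90;0 0 0 0 90"

```text
t: 33.2
eef_pos: [577.3, 151.6, 235.3]
tcp_rot: [-3.119, 0.034, -3.102]
ft_force: [-0.2, 0.5, -0.3]
opening: 0.934
```

```bash
python3 - <<'E'
from h import *
p=shot('wrist','w25.png')
go(None)
print(fitbox(p,581,178,97,84,yaw0=.037,save='f1.png').round(3))
print(fitbox(p,579,43,61,58,yaw0=-.069,save='f2.png').round(3))
E
```

```text
t 33.2 pos [576.4 152.1 232.7] rpy [-3.119  0.031 -3.102] F [-0.  -0.4  0.8] open 89.3
[5.83108e+02 1.69186e+02 3.00000e-02 9.37000e-01]
[ 5.79815e+02  4.34660e+01 -7.10000e-02  9.22000e-01]
```

View pics/w25.png

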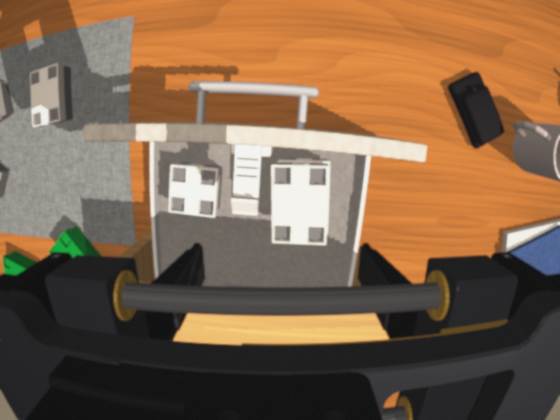

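```bash
python3 - <<'E'
from h import *
p=shot('wrist','w26.png')
im=cv2.imread('pics/w26.png')
cv2.imwrite('pics/w26c.png',cv2.resize(im[120:280,140:390],None,fx=3,fy=3,interpolation=cv2.INTER_CUBIC))
a=cv2.imread('pics/f1.png');b=cv2.imread('pics/f2.png');cv2.imwrite('pics/f.png',np.hstack([a,b]))
for z in (61,97,102): print(z,fitbox(p,581,172,z,84,yaw0=.037).round(3))
E
```

```text
61 [5.95499e+02 1.75414e+02 4.80000e-02 7.31000e-01]
97 [5.82625e+02 1.75587e+02 3.70000e-02 9.54000e-01]
102 [5.81249e+02 1.75321e+02 3.90000e-02 9.54000e-01]
```

View pics/w26c.png

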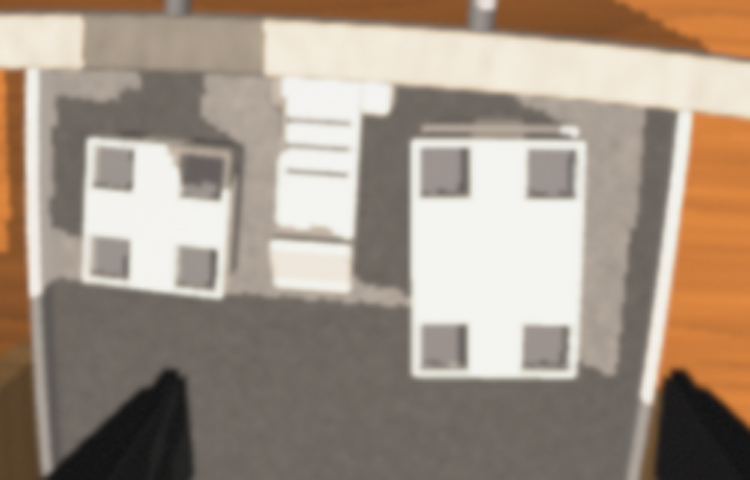

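View pics/f.png

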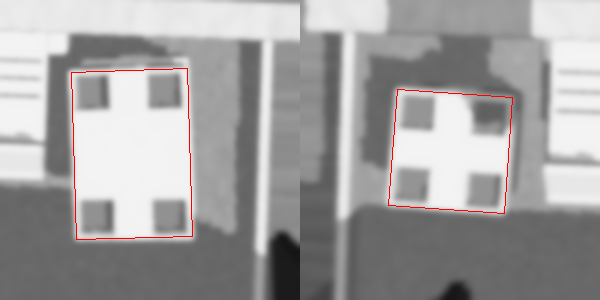

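send_rows --plan "0 0 0 0 90;0 0 0 0 90;0 0 0 0 90"

```text
t: 33.6
eef_pos: [574.3, 153.0, 227.6]
tcp_rot: [-3.119, 0.022, -3.101]
ft_force: [0.2, -0.0, 0.5]
opening: 0.946
```

```bash
python3 - <<'E'
from h import *
for i in range(2):
    p=shot('wrist');go(None)
    print(fitbox(p,581,176,97,84,yaw0=.037).round(3),fitbox(p,579,43,61,58,yaw0=-.069).round(3))
E
```

```text
t 33.6 pos [574.3 153.  227.5] rpy [-3.118  0.022 -3.101] F [-0.3 -0.1  0.4] open 89.8
[5.82460e+02 1.78369e+02 4.00000e-02 9.55000e-01] [ 5.79817e+02  4.35080e+01 -7.00000e-02  9.23000e-01]
t 33.7 pos [574.4 153.  227.8] rpy [-3.119  0.023 -3.101] F [-0.5 -0.2 -0.2] open 89.7
[5.82406e+02 1.78366e+02 4.00000e-02 9.54000e-01] [ 5.79822e+02  4.35200e+01 -7.10000e-02  9.23000e-01]
```

```bash
python3 - <<'E'
from h import *
p=shot('wrist','w27.png')
for z in (90,94,97,100,104): print(z,fitbox(p,582,178,z,84,yaw0=.037,win=5).round(4))
im=cv2.imread('pics/w27.png')
cv2.imwrite('pics/w27c.png',cv2.resize(im[120:280,140:390],None,fx=3,fy=3,interpolation=cv2.INTER_CUBIC))
E
```

```text
90 [5.842293e+02 1.788390e+02 3.920000e-02 9.308000e-01]
94 [5.83222e+02 1.78546e+02 3.85000e-02 9.47500e-01]
97 [5.824409e+02 1.783496e+02 4.000000e-02 9.539000e-01]
100 [5.816196e+02 1.781385e+02 3.850000e-02 9.552000e-01]
104 [5.805711e+02 1.779040e+02 3.940000e-02 9.488000e-01]
```

View pics/w27c.png

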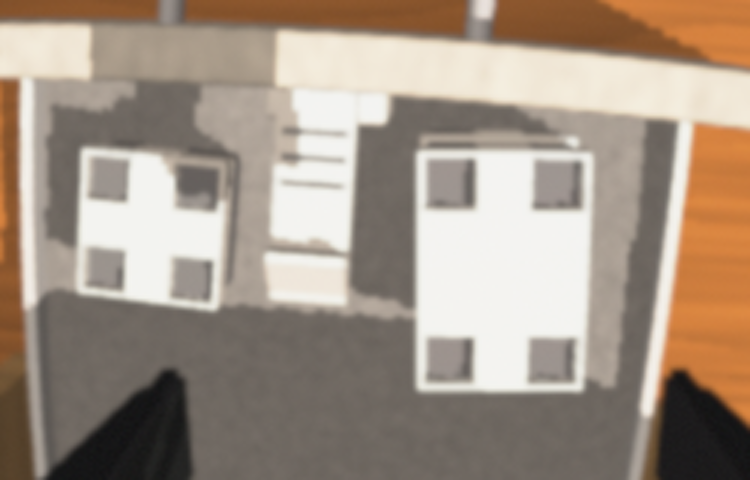

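```bash
python3 - <<'E'
from h import *
p=shot('wrist')
for z in (55,58,61,64,67): print(z,fitbox(p,580,43.5,z,58,yaw0=-.07,win=5).round(4))
E
```

```text
55 [ 5.812181e+02  4.161820e+01 -7.010000e-02  9.098000e-01]
58 [ 5.805182e+02  4.255560e+01 -7.070000e-02  9.176000e-01]
61 [ 5.798062e+02  4.348530e+01 -7.140000e-02  9.226000e-01]
64 [ 5.790983e+02  4.443960e+01 -7.050000e-02  9.250000e-01]
67 [ 5.784332e+02  4.535320e+01 -7.090000e-02  9.245000e-01]
```

L1 looks home: depth-matched top is at about 97 and pose (582.4,178.4). Back to the boxes.

send_rows --plan "0 -48 -9 0 90;0 -48 -9 0 90;0 -48 -9 0 90;0 -48 -9 0 90;0 -48 -9 0 90;0 -48 -9 0 90;0 -48 -9 0 90;0 -48 -9 0 90"

```text
t: 34.6
eef_pos: [589.0, -234.1, 308.9]
tcp_rot: [-3.12, 0.02, -3.091]
ft_force: [1.2, 0.0, -0.9]
opening: 0.947
```

send_rows --plan "0 -30 0 0 85;-5 -20 0 0 85;0 0 0 0 85;0 0 0 0 85;0 0 0 0 85"

```text
t: 35.1
eef_pos: [595.6, -291.6, 309.7]
tcp_rot: [-3.119, 0.02, -3.098]
ft_force: [0.4, 1.2, -0.1]
opening: 0.893
```

```bash
python3 - <<'E'
from h import *
p=shot('wrist','w28.png');go(None)
for n,x,y,L in (('L2',447,-197,84),('S1',570,-363,58),('S2',443,-342,58)):
    print(n,fitbox(p,x,y,41,L,win=35).round(3))
E
```

```text
t 35.1 pos [ 595.6 -291.4  309.8] rpy [-3.119  0.02  -3.098] F [-0.6 -0.6  0.2] open 85.2
L2 [ 4.46369e+02 -1.96119e+02  8.30000e-02  9.69000e-01]
S1 [ 5.69782e+02 -3.64409e+02 -5.32000e-01  9.73000e-01]
S2 [ 4.42976e+02 -3.39678e+02  2.92000e-01  9.60000e-01]
```

View pics/w28.png

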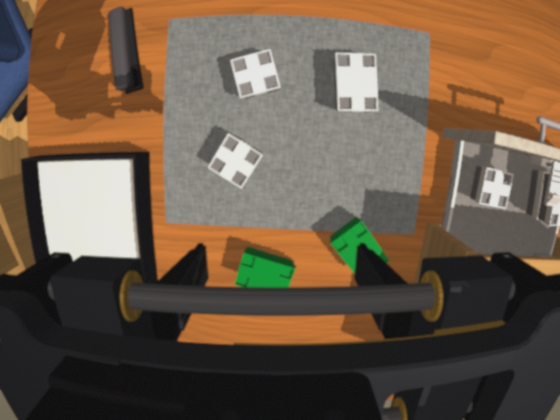

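S1 next, at (569.8,−364.4).

```bash
python3 - <<'E'
from h import *
go([569.8,-364.4,110],np.pi-0.532)
E
```

```text
t 35.1 pos [ 595.6 -291.4  309.8] rpy [-3.119  0.02  -3.098] F [-0.6 -0.6  0.2] open 85.2
 tool shift now: [ 33.1 -67.3 200.8]
 roll 0.576
 tool shift after turning: [-14.8 -76.  199.8]
```

send_rows --plan "0 0 15 0.144 80;0 0 15 0.144 80;0 0 15 0.144 80;0 0 15 0.144 80;-4 -19 20 0 80;-4 -19 20 0 80;-4 -19 20 0 80;-3 -19 20 0 80"

```text
t: 35.95
eef_pos: [575.2, -358.0, 172.0]
tcp_rot: [-3.135, 0.038, 2.599]
ft_force: [0.2, -0.2, -0.4]
opening: 0.84
```

```bash
python3 - <<'E'
from h import *
go([569.8,-364.4,70],np.pi-0.532)
E
```

```text
t 36.0 pos [ 575.2 -358.   172. ] rpy [-3.135  0.038  2.599] F [ 0.2 -0.2 -0.4] open 79.8
 tool shift now: [  5.2  -7.6 102. ]
 roll -0.011
 tool shift after turning: [  1.4  -8.2 102. ]
```

send_rows --plan "1 -1 13 -0.011 80;1 -1 13 0 80;1 -1 13 0 80;1 -1 13 0 80;1 -1 13 0 80;1 -1 13 0 80;1 -1 10 0 80;0 0 0 0 80"

```text
t: 36.75
eef_pos: [568.3, -358.8, 76.5]
tcp_rot: [-3.136, 0.036, 2.614]
ft_force: [-0.0, 0.7, -0.2]
opening: 0.841
```

```bash
python3 - <<'E'
from h import *
p=shot('wrist','w29.png')
go([569.8,-364.4,7],np.pi-0.532)
E
```

```text
t 36.8 pos [ 568.6 -358.9   77.2] rpy [-3.136  0.037  2.614] F [ 0.2 -0.4 -0.3] open 80.0
 tool shift now: [-1.2 -3.7 70.3]
 roll 0.004
 tool shift after turning: [-3.8 -4.1 70.2]
```

View pics/w29.png

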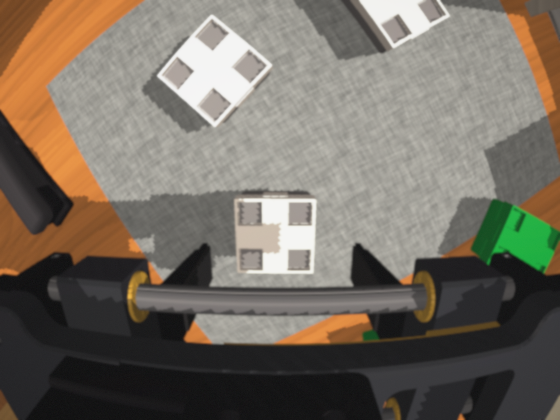

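send_rows --plan "0 -0.8 11 0 80;0 -0.8 11 0 80;0 -0.7 11 0 80;0 -0.7 11 0 80;0 -0.7 10 0 80;0 0 0 0 80"

```text
t: 37.4
eef_pos: [568.7, -364.4, 19.3]
tcp_rot: [-3.135, 0.039, 2.613]
ft_force: [-0.2, 0.1, 0.4]
opening: 0.842
```

```bash
python3 - <<'E'
from h import *
go([569.8,-364.4,7],np.pi-0.532)
E
```

```text
t 37.4 pos [ 568.7 -364.4   19.3] rpy [-3.135  0.039  2.613] F [-0.2  0.1  0.4] open 79.9
 tool shift now: [-0.5  0.6 12.4]
 roll 0.004
 tool shift after turning: [-0.9  0.5 12.3]
```

send_rows --plan "-0.5 0.5 6 0 80;0 0 5 0 80;0 0 0 0 80;0 0 0 0 45;0 0 0 0 45;0 0 0 0 45;0 0 0 0 45;0 0 0 0 45"

```text
t: 38.2
eef_pos: [570.4, -364.9, 8.5]
tcp_rot: [-3.135, 0.04, 2.614]
ft_force: [0.6, -0.9, -1.5]
opening: 0.611
```

```bash
python3 - <<'E'
from h import *
go([569.8,-364.4,7],np.pi-0.532)
E
```

```text
t 38.2 pos [ 570.4 -364.9    8.5] rpy [-3.135  0.04   2.614] F [ 0.6 -0.9 -1.5] open 58.0
 tool shift now: [0.8 0.1 1.5]
 roll 0.004
 tool shift after turning: [0.7 0.1 1.5]
```

S1 gripped (58 mm). Lift and carry to square_base.

send_rows --plan "0 0 -8 0 45;0 0 -20 0 45;0 0 -30 -0.15 45;0 0 -30 -0.15 45;0 0 -30 -0.15 45;0 0 -30 0 45;0 0 -30 0 45;0 0 0 0 45"

```text
t: 39.0
eef_pos: [563.6, -359.1, 195.5]
tcp_rot: [-3.119, 0.031, 3.076]
ft_force: [-0.2, -0.6, -1.3]
opening: 0.609
```

```bash
python3 - <<'E'
from h import *
go([580.5,43.5,195],np.pi-0.07)
E
```

```text
t 39.0 pos [ 563.6 -359.1  195.5] rpy [-3.119  0.031  3.076] F [-0.2 -0.6 -1.3] open 57.8
 tool shift now: [  9.5 402.7  -8.7]
 roll 0.004
 tool shift after turning: [ 11.3 402.8   0.5]
```

send_rows --plan "1 42 -1 0 45;1 42 -1 0 45;1 42 -1 0 45;1 42 -1 0 45;1 42 -1 0 45;1 42 -1 0 45;1 42 -1 0 45;1 42 -1 0 45"

```text
t: 39.8
eef_pos: [574.7, -15.4, 191.4]
tcp_rot: [-3.12, 0.026, 3.067]
ft_force: [1.1, -0.2, -2.4]
opening: 0.61
```

```bash
python3 - <<'E'
from h import *
go([580.5,43.5,190],np.pi-0.07)
E
```

```text
t 39.8 pos [574.7 -15.4 191.4] rpy [-3.12   0.026  3.067] F [ 1.1 -0.2 -2.4] open 58.0
 tool shift now: [-1.3 59.2  0.1]
 roll -0.005
 tool shift after turning: [-1.7 59.1  1.4]
```

send_rows --plan "0 18 0 0 45;0 15 0 0 45;0 10 0 0 45;0 4 0 0 45;0 0 0 0 45;0 0 0 0 45"

```text
t: 40.4
eef_pos: [575.7, 38.2, 187.4]
tcp_rot: [-3.121, 0.021, 3.072]
ft_force: [-0.0, -0.3, -1.9]
opening: 0.608
```

```bash
python3 - <<'E'
from h import *
p=shot('wrist','w30.png')
go([580.5,43.5,80],np.pi-0.07)
E
```

```text
t 40.5 pos [575.7  38.2 187.4] rpy [-3.121  0.021  3.072] F [-0.   0.3 -2.1] open 57.6
 tool shift now: [ -2.2   7.9 107.3]
 roll 0.0
 tool shift after turning: [ -4.4   5.7 107.4]
```

View pics/w30.png

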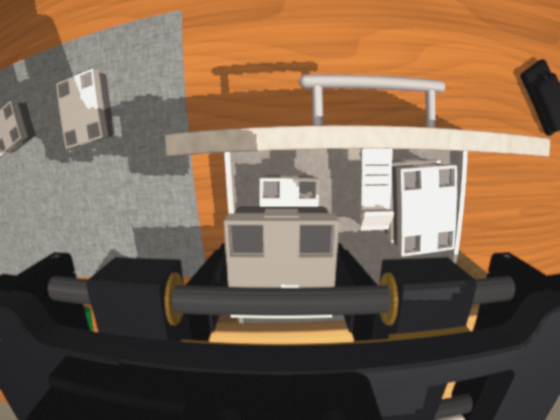

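send_rows --plan "0 1 12 0 45;0 1 12 0 45;0 1 12 0 45;0 1 12 0 45;0 1 12 0 45;0 0.5 12 0 45;0 0 0 0 45"

```text
t: 41.15
eef_pos: [576.9, 40.4, 107.3]
tcp_rot: [-3.12, 0.018, 3.069]
ft_force: [0.0, 1.0, -1.3]
opening: 0.609
```

```bash
python3 - <<'E'
from h import *
go([580.5,43.5,80],np.pi-0.07)
E
```

```text
t 41.1 pos [576.9  40.4 107.3] rpy [-3.12   0.018  3.069] F [ 0.   1.  -1.3] open 57.9
 tool shift now: [-2.9  4.  27.3]
 roll -0.002
 tool shift after turning: [-3.4  3.4 27.3]
```

send_rows --plan "-1 1.5 9 0 45;-1 1.5 9 0 45;-0.5 1 8 0 45;0 0 0 0 45"

```text
t: 41.55
eef_pos: [580.8, 44.0, 79.2]
tcp_rot: [-3.12, 0.019, 3.069]
ft_force: [-0.8, -0.2, -2.1]
opening: 0.605
```

```bash
python3 - <<'E'
from h import *
go([580.5,43.5,70],np.pi-0.07)
E
```

```text
t 41.5 pos [580.8  44.   79.2] rpy [-3.12   0.019  3.069] F [-0.8 -0.2 -2.1] open 57.4
 tool shift now: [ 0.5 -0.3  9.2]
 roll -0.002
 tool shift after turning: [ 0.3 -0.5  9.2]
```

send_rows --plan "0.5 -0.5 5 0 45;0 0 4 0 45;0 0 0 0 45"

```text
t: 41.85
eef_pos: [580.7, 43.3, 69.8]
tcp_rot: [-3.12, 0.02, 3.07]
ft_force: [-0.1, -0.5, -1.6]
opening: 0.609
```

```bash
python3 - <<'E'
from h import *
go([580.5,43.5,64.5],np.pi-0.07)
E
```

```text
t 41.9 pos [580.7  43.3  69.8] rpy [-3.12  0.02  3.07] F [-0.1 -0.5 -1.6] open 57.9
 tool shift now: [0.3 0.3 5.3]
 roll -0.002
 tool shift after turning: [0.2 0.2 5.3]
```

send_rows --plan "0 0 2 0 45;0 0 0 0 45"

```text
t: 42.05
eef_pos: [580.9, 43.2, 68.0]
tcp_rot: [-3.12, 0.02, 3.069]
ft_force: [-0.2, -0.4, -1.1]
opening: 0.608
```

send_rows --plan "0 0 2 0 45;0 0 0 0 45"

```text
t: 42.25
eef_pos: [581.1, 43.1, 66.1]
tcp_rot: [-3.12, 0.021, 3.069]
ft_force: [0.1, 0.4, -1.3]
opening: 0.606
```

send_rows --plan "0.3 0.2 1.5 0 45;0 0 0 0 45"

```text
t: 42.45
eef_pos: [581.3, 43.3, 64.9]
tcp_rot: [-3.121, 0.022, 3.069]
ft_force: [-0.2, 0.1, -1.1]
opening: 0.606
```

send_rows --plan "0 0 1.5 0 45;0 0 0 0 45"

```text
t: 42.65
eef_pos: [582.1, 43.6, 64.7]
tcp_rot: [-3.121, 0.025, 3.069]
ft_force: [-1.5, -0.7, 0.7]
opening: 0.608
```

send_rows --plan "0 0 0 0 68;0 0 0 0 68;0 0 0 0 68;0 0 -4 0 68;0 0 -8 0 68;0 0 -15 0 68;0 0 -20 0 68;0 0 -30 0 68"

```text
t: 43.45
eef_pos: [578.4, 45.2, 142.0]
tcp_rot: [-3.121, 0.018, 3.069]
ft_force: [-0.1, 0.2, 0.6]
opening: 0.716
```

send_rows --plan "0 15 -40 0 90;0 25 -40 0 90;0 25 0 0 90;0 0 0 0 90;0 0 0 0 90;0 0 0 0 90"

```text
t: 44.05
eef_pos: [582.4, 113.1, 231.7]
tcp_rot: [-3.122, 0.026, 3.068]
ft_force: [0.1, -0.2, 0.2]
opening: 0.949
```

```bash
python3 - <<'E'
from h import *
p=shot('wrist','w31.png')
go(None)
print(fitbox(p,581,178,97,84,yaw0=.037).round(3))
print(fitbox(p,579,43,97,58,yaw0=-.069).round(3),[ (z,fitbox(p,579,43,z,58,yaw0=-.069,win=5)[3].round(4)) for z in (94,97,100,103,106)])
im=cv2.imread('pics/w31.png')
cv2.imwrite('pics/w31c.png',cv2.resize(im[110:290,100:400],None,fx=2.6,fy=2.6,interpolation=cv2.INTER_CUBIC))
E
```

```text
t 44.1 pos [582.4 113.  231.6] rpy [-3.122  0.026  3.068] F [ 0.2 -0.1 -0.2] open 89.6
[5.82944e+02 1.78426e+02 4.00000e-02 9.58000e-01]
[ 5.81417e+02  4.41720e+01 -7.00000e-02  9.43000e-01] [(94, np.float64(0.9394)), (97, np.float64(0.9425)), (100, np.float64(0.9416)), (103, np.float64(0.9367)), (106, np.float64(0.9279))]
```

View pics/w31c.png

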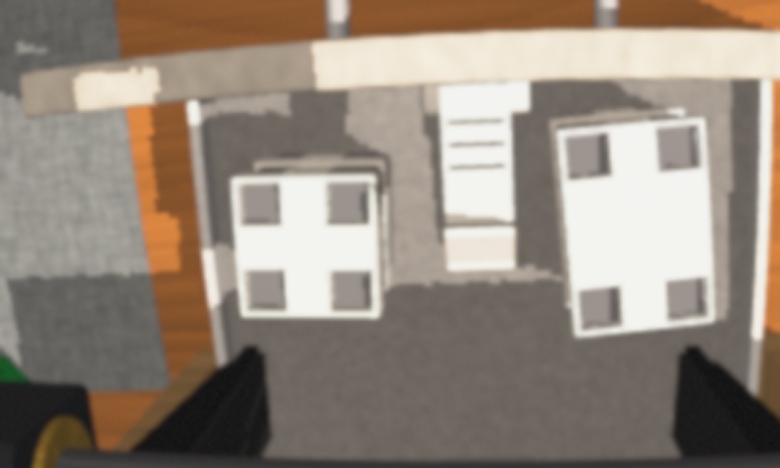

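Both second-level boxes appear home (tops best at about 97, parallel to the bases). Next S2.

send_rows --plan "0 -48 -8 0 85;4 -48 -8 0 85;4 -48 -8 0 85;4 -48 -4 0 85;4 -48 0 0 85;4 -48 0 0 85;4 -48 0 0 85;4 -48 0 0 85"

```text
t: 44.9
eef_pos: [520.8, -277.7, 263.1]
tcp_rot: [-3.123, 0.018, 3.07]
ft_force: [1.1, 0.9, 0.2]
opening: 0.896
```

send_rows --plan "4 -30 0 0 85;4 -20 0 0 85;0 0 0 0 85;0 0 0 0 85"

```text
t: 45.3
eef_pos: [503.8, -337.1, 260.8]
tcp_rot: [-3.125, 0.013, 3.059]
ft_force: [0.1, 1.2, 1.3]
opening: 0.893
```

```bash
python3 - <<'E'
from h import *
p=shot('wrist','w32.png');go(None)
for n,x,y,L in (('L2',447,-197,84),('S2',443,-342,58)):
    print(n,fitbox(p,x,y,41,L,win=35).round(3))
go([443,-339.7,110],np.pi+.29)
E
```

```text
t 45.4 pos [ 504.  -336.8  260.8] rpy [-3.125  0.013  3.06 ] F [ 0.2  0.1 -0.8] open 85.1
L2 [ 4.46633e+02 -1.95641e+02  8.30000e-02  9.22000e-01]
S2 [ 4.43355e+02 -3.39418e+02  2.91000e-01  9.13000e-01]
t 45.4 pos [ 504.  -336.8  260.8] rpy [-3.125  0.013  3.06 ] F [ 0.2  0.1 -0.8] open 85.1
 tool shift now: [ 62.5  -5.4 150.1]
 roll -0.372
 tool shift after turning: [ 59.3  14.7 150.8]
```

View pics/w32.png

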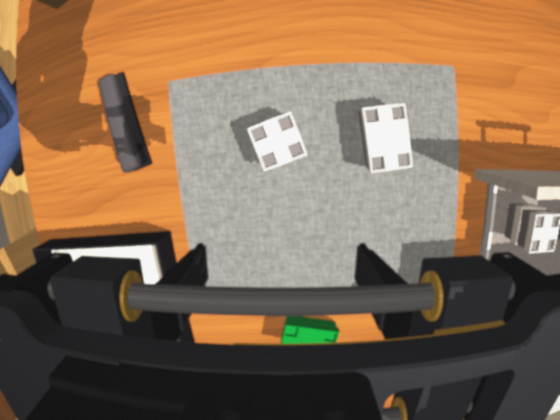

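send_rows --plan "0 0 12 -0.13 80;0 0 12 -0.13 80;0 0 12 -0.112 80;13 3 18 0 80;13 3 18 0 80;13 3 18 0 80;13 3 18 0 80;8 2 18 0 80"

```text
t: 46.15
eef_pos: [446.3, -335.7, 132.3]
tcp_rot: [-3.118, 0.009, -2.825]
ft_force: [0.8, -0.6, 0.1]
opening: 0.842
```

```bash
python3 - <<'E'
from h import *
p=shot('wrist','w33.png')
X=fitbox(p,443.2,-339.6,41,58,yaw0=.29,win=10);print(X.round(3))
go([443.2,-339.6,70],np.pi+.29)
E
```

```text
[ 4.43503e+02 -3.39422e+02  2.86000e-01  9.24000e-01]
t 46.2 pos [ 444.7 -334.7  129.6] rpy [-3.122  0.007 -2.825] F [-0.9 -0.2 -3.2] open 80.0
 tool shift now: [ 3.3 -3.  59.7]
 roll 0.027
 tool shift after turning: [ 2.8 -4.3 59.6]
```

send_rows --plan "0 0 0 0.027 80;0.5 -1 12 0 80;0.5 -1 12 0 80;0.5 -1 12 0 80;0.5 -1 12 0 80;0.5 -1 12 0 80;0 0 0 0 80"

```text
t: 46.9
eef_pos: [446.9, -340.3, 66.0]
tcp_rot: [-3.121, 0.008, -2.852]
ft_force: [0.6, 1.0, -0.2]
opening: 0.841
```

```bash
python3 - <<'E'
from h import *
p=shot('wrist','w34.png')
go([443.4,-339.5,7],np.pi+.289)
E
```

```text
t 47.0 pos [ 447.1 -340.5   66.7] rpy [-3.121  0.009 -2.851] F [-0.3  0.3 -0.3] open 79.9
 tool shift now: [ 3.8  3.2 59.6]
 roll 0.001
 tool shift after turning: [ 3.3  2.  59.7]
```

View pics/w34.png

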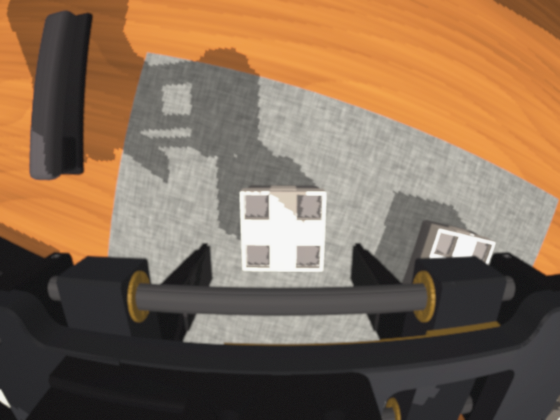

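send_rows --plan "0.8 0.6 11 0 80;0.8 0.6 11 0 80;0.8 0.6 11 0 80;0.8 0.6 11 0 80;0.8 0.6 8 0 80;0 0 0 0 80"

```text
t: 47.55
eef_pos: [442.9, -339.8, 10.4]
tcp_rot: [-3.12, 0.009, -2.852]
ft_force: [0.1, 0.5, 0.7]
opening: 0.842
```

```bash
python3 - <<'E'
from h import *
go([443.4,-339.5,8],np.pi+.289)
E
```

```text
t 47.5 pos [ 442.9 -339.8   10.4] rpy [-3.12   0.009 -2.852] F [0.1 0.5 0.7] open 80.0
 tool shift now: [-0.5  0.2  2.4]
 roll 0.001
 tool shift after turning: [-0.5  0.2  2.4]
```

send_rows --plan "-0.5 0 2 0 80;0 0 0 0 45;0 0 0 0 45;0 0 0 0 45;0 0 0 0 45;0 0 0 0 45;0 0 0 0 45"

```text
t: 48.25
eef_pos: [444.1, -340.1, 9.2]
tcp_rot: [-3.118, 0.01, -2.852]
ft_force: [0.9, -0.2, -2.1]
opening: 0.606
```

```bash
python3 - <<'E'
from h import *
go([443.4,-339.5,8],np.pi+.289)
E
```

```text
t 48.2 pos [ 444.1 -340.1    9.2] rpy [-3.118  0.01  -2.852] F [ 0.9 -0.2 -2.1] open 57.6
 tool shift now: [0.5 0.8 1.2]
 roll 0.001
 tool shift after turning: [0.5 0.8 1.2]
```

send_rows --plan "0 0 -8 0 45;0 0 -20 0 45;0 0 -30 0.12 45;0 0 -30 0.12 45;0 0 -30 0.12 45;0 0 -30 0 45;0 0 -30 0 45;0 0 -30 0 45"

```text
t: 49.05
eef_pos: [438.4, -333.8, 224.4]
tcp_rot: [-3.13, 0.011, 3.056]
ft_force: [0.5, -1.3, -2.5]
opening: 0.604
```

```bash
python3 - <<'E'
from h import *
go([581,44,225],np.pi-0.07)
E
```

```text
t 49.0 pos [ 438.4 -333.8  224.4] rpy [-3.13   0.011  3.056] F [ 0.5 -1.3 -2.5] open 57.4
 tool shift now: [-109.8  388.6   -4.1]
 roll -0.015
 tool shift after turning: [-115.8  386.9   -0.6]
```

send_rows --plan "-12 42 0 0 45;-12 42 0 0 45;-12 42 0 0 45;-12 42 0 0 45;-12 42 0 0 45;-12 42 0 0 45;-12 42 0 0 45;-12 42 0 -0.015 45"

```text
t: 49.85
eef_pos: [565.5, -0.5, 230.4]
tcp_rot: [-3.123, 0.021, 3.062]
ft_force: [0.5, -0.0, -1.1]
opening: 0.605
```

```bash
python3 - <<'E'
from h import *
go([581.5,44,200],np.pi-0.07)
E
```

```text
t 49.9 pos [ 5.655e+02 -5.000e-01  2.304e+02] rpy [-3.123  0.021  3.062] F [ 0.5 -0.  -1.1] open 57.4
 tool shift now: [-11.8  46.2  29.8]
 roll -0.009
 tool shift after turning: [-12.8  45.5  30.4]
```

send_rows --plan "-4 14 6 -0.009 45;-3 12 6 0 45;-2 8 6 0 45;-1 4 6 0 45;0 0 0 0 45;0 0 0 0 45"

```text
t: 50.45
eef_pos: [578.5, 39.8, 204.6]
tcp_rot: [-3.122, 0.019, 3.074]
ft_force: [-0.3, 0.4, -2.0]
opening: 0.61
```

```bash
python3 - <<'E'
from h import *
p=shot('wrist','w35.png')
go([581.5,44,118],np.pi-0.07)
E
```

```text
t 50.5 pos [578.5  39.7 204.6] rpy [-3.122  0.019  3.074] F [ 0.2 -0.1 -2.4] open 57.7
 tool shift now: [-1.   6.2 86.5]
 roll 0.003
 tool shift after turning: [-2.7  4.5 86.6]
```

View pics/w35.png

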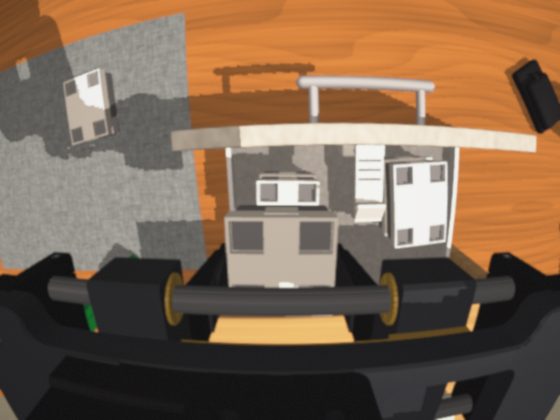

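send_rows --plan "0 1 11 0 45;0 1 11 0 45;0 1 11 0 45;0 1 11 0 45;0 1 11 0 45;0 0.5 11 0 45;0 0 0 0 45"

```text
t: 51.2
eef_pos: [579.6, 42.5, 132.0]
tcp_rot: [-3.122, 0.018, 3.072]
ft_force: [-0.1, -1.0, -2.0]
opening: 0.605
```

```bash
python3 - <<'E'
from h import *
go([581.5,44,112],np.pi-0.07)
E
```

```text
t 51.2 pos [579.6  42.5 132. ] rpy [-3.122  0.018  3.072] F [-0.1 -1.  -2. ] open 57.5
 tool shift now: [-1.4  2.1 20. ]
 roll 0.0
 tool shift after turning: [-1.8  1.7 20. ]
```

send_rows --plan "-0.5 0.8 7 0 45;-0.5 0.7 7 0 45;0 0 5 0 45;0 0 0 0 45"

```text
t: 51.6
eef_pos: [581.6, 43.7, 111.6]
tcp_rot: [-3.122, 0.019, 3.072]
ft_force: [0.1, 0.1, -1.7]
opening: 0.605
```

```bash
python3 - <<'E'
from h import *
p=shot('wrist','w36.png')
go([581.5,44,101.2],np.pi-0.07)
E
```

```text
t 51.6 pos [581.7  43.7 111.9] rpy [-3.122  0.019  3.072] F [-0.5  0.7 -1.5] open 57.6
 tool shift now: [ 0.4  0.5 10.7]
 roll 0.001
 tool shift after turning: [ 0.2  0.3 10.7]
```

View pics/w36.png

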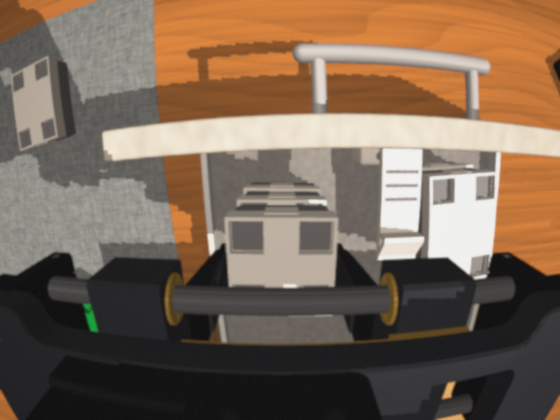

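Well aligned. Lower in small steps.

send_rows --plan "0.2 0.2 4 0 45;0 0 3 0 45;0 0 0 0 45"

```text
t: 51.95
eef_pos: [582.0, 43.8, 105.1]
tcp_rot: [-3.122, 0.021, 3.072]
ft_force: [0.4, 0.4, -2.4]
opening: 0.612
```

send_rows --plan "0 0 2 0 45;0 0 0 0 45"

```text
t: 52.15
eef_pos: [582.1, 43.7, 103.1]
tcp_rot: [-3.122, 0.021, 3.072]
ft_force: [-0.3, 0.4, -1.9]
opening: 0.607
```

send_rows --plan "0 0 1.5 0 45;0 0 0 0 45"

```text
t: 52.35
eef_pos: [582.2, 43.6, 101.6]
tcp_rot: [-3.122, 0.021, 3.072]
ft_force: [-0.1, -0.2, -2.6]
opening: 0.607
```

send_rows --plan "0 0 1.5 0 45;0 0 0 0 45"

```text
t: 52.55
eef_pos: [582.8, 43.7, 101.1]
tcp_rot: [-3.123, 0.023, 3.072]
ft_force: [-1.3, -0.0, 0.9]
opening: 0.607
```

Seated (z stopped at 101.1 as expected). Release and inspect.

send_rows --plan "0 0 0 0 68;0 0 0 0 68;0 0 0 0 68;0 0 -4 0 68;0 0 -8 0 68;0 0 -15 0 68;0 0 -20 0 68;0 0 -30 0 68"

```text
t: 53.35
eef_pos: [579.9, 45.3, 179.0]
tcp_rot: [-3.122, 0.018, 3.072]
ft_force: [0.9, 0.6, 0.4]
opening: 0.715
```

send_rows --plan "0 15 -30 0 90;0 25 -20 0 90;0 25 0 0 90;0 0 0 0 90;0 0 0 0 90;0 0 0 0 90"

```text
t: 53.95
eef_pos: [584.6, 112.4, 238.0]
tcp_rot: [-3.123, 0.027, 3.071]
ft_force: [-0.2, 0.3, -0.0]
opening: 0.943
```

```bash
python3 - <<'E'
from h import *
p=shot('wrist','w37.png')
go(None)
print(fitbox(p,582,178,97,84,yaw0=.037).round(3))
print(fitbox(p,582,44,133,58,yaw0=-.069).round(3),[ (z,fitbox(p,582,44,z,58,yaw0=-.069,win=5)[3].round(4)) for z in (127,130,133,136,139,142)])
im=cv2.imread('pics/w37.png')
cv2.imwrite('pics/w37c.png',cv2.resize(im[110:290,100:400],None,fx=2.6,fy=2.6,interpolation=cv2.INTER_CUBIC))
E
```

```text
t 54.0 pos [584.6 112.2 237.9] rpy [-3.123  0.027  3.071] F [-0.3 -0.5  0.3] open 89.9
[5.83251e+02 1.78394e+02 4.10000e-02 9.59000e-01]
[ 5.81869e+02  4.46520e+01 -7.10000e-02  9.16000e-01] [(127, np.float64(0.8978)), (130, np.float64(0.9087)), (133, np.float64(0.9155)), (136, np.float64(0.9179)), (139, np.float64(0.9159)), (142, np.float64(0.9099))]
```

View pics/w37c.png

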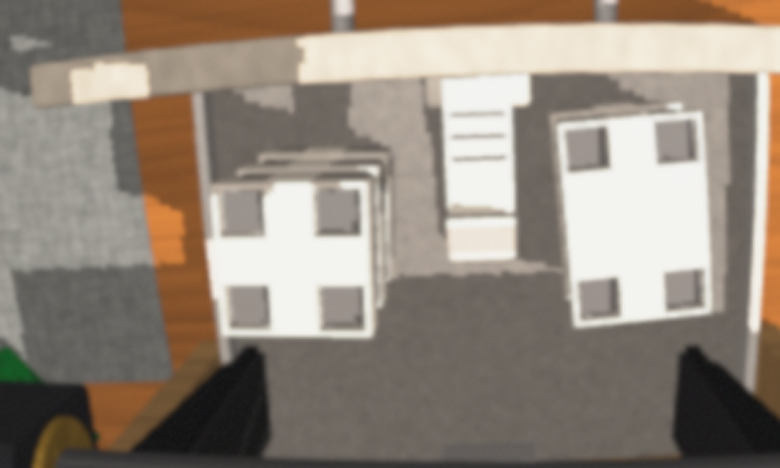

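Square stack is three high and straight. Now L2.

send_rows --plan "4 -45 -5 0 80;6 -45 0 0 80;8 -45 0 0 80;8 -45 0 0 80;8 -45 0 0 80;8 -45 0 0 80;6 -30 0 0 80;0 0 0 0 80"

```text
t: 54.8
eef_pos: [509.5, -198.7, 244.8]
tcp_rot: [-3.123, 0.022, 3.068]
ft_force: [-0.2, -0.1, 0.8]
opening: 0.843
```

```bash
python3 - <<'E'
from h import *
p=shot('wrist','w38.png');go(None)
print(fitbox(p,447,-197,41,84,win=35).round(3))
go([446.5,-195.9,130],np.pi+.083)
E
```

```text
t 54.9 pos [ 509.8 -197.4  244.8] rpy [-3.124  0.022  3.068] F [ 0.1  0.1 -0.1] open 80.1
[ 4.46820e+02 -1.96125e+02  8.30000e-02  9.18000e-01]
t 54.9 pos [ 509.8 -197.4  244.8] rpy [-3.124  0.022  3.068] F [ 0.1  0.1 -0.1] open 80.1
 tool shift now: [ 65.8  -1.2 113.4]
 roll -0.157
 tool shift after turning: [ 63.    6.7 114.8]
```

View pics/w38.png

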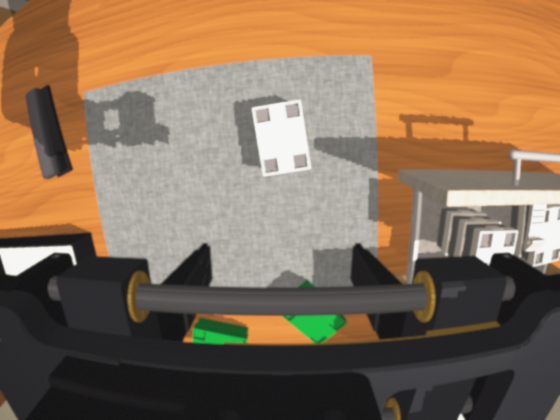

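send_rows --plan "0 0 0 -0.08 80;0 0 0 -0.077 80;13 1 20 0 80;13 1 20 0 80;13 1 20 0 80;13 1 20 0 80;11 1 20 0 80;0 0 0 0 80"

```text
t: 55.65
eef_pos: [446.8, -195.0, 139.7]
tcp_rot: [-3.122, 0.019, -3.05]
ft_force: [0.4, 0.2, 0.1]
opening: 0.841
```

```bash
python3 - <<'E'
from h import *
p=shot('wrist','w39.png')
print(fitbox(p,446.5,-196,41,84,yaw0=.083,win=10).round(3))
go([446.6,-196,70],np.pi+.083)
E
```

```text
[ 4.47027e+02 -1.96248e+02  8.10000e-02  9.30000e-01]
t 55.7 pos [ 448.1 -195.5  141. ] rpy [-3.121  0.02  -3.05 ] F [ 0.2 -0.7 -0.2] open 79.4
 tool shift now: [ 3.   1.1 70.9]
 roll 0.009
 tool shift after turning: [ 1.5 -0.4 71. ]
```

send_rows --plan "0.5 0 12 0.009 80;0.5 0 12 0 80;0.5 0 12 0 80;0.5 0 12 0 80;0.5 0 12 0 80;0.5 0 11 0 80;0 0 0 0 80"

```text
t: 56.4
eef_pos: [453.7, -197.6, 71.7]
tcp_rot: [-3.116, 0.029, -3.055]
ft_force: [0.8, 0.5, 0.1]
opening: 0.841
```

```bash
python3 - <<'E'
from h import *
p=shot('wrist','w40.png')
go([446.7,-196.1,8],np.pi+.083)
E
```

```text
t 56.5 pos [ 453.9 -197.8   72.3] rpy [-3.115  0.03  -3.055] F [ 0.8  0.3 -0.5] open 79.7
 tool shift now: [ 9.  4. 64.]
 roll 0.004
 tool shift after turning: [ 7.1  2.3 64.3]
```

View pics/w40.png

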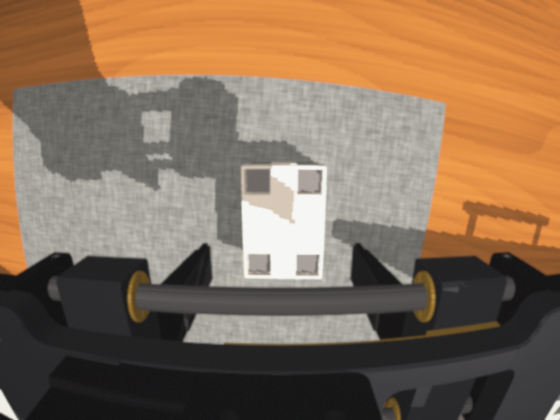

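send_rows --plan "2.2 0.7 11 0 80;2.2 0.7 11 0 80;2.2 0.7 11 0 80;2.2 0.7 11 0 80;2 0.7 11 0 80;0 0 0 0 80"

```text
t: 57.05
eef_pos: [448.0, -197.9, 19.2]
tcp_rot: [-3.111, 0.036, -3.054]
ft_force: [0.4, 0.2, 1.0]
opening: 0.84
```

```bash
python3 - <<'E'
from h import *
go([446.7,-196.1,8],np.pi+.083)
E
```

```text
t 57.0 pos [ 448.  -197.9   19.2] rpy [-3.111  0.036 -3.054] F [0.4 0.2 1. ] open 79.8
 tool shift now: [ 1.6  2.2 11.1]
 roll 0.005
 tool shift after turning: [ 1.2  1.9 11.2]
```

send_rows --plan "1 1.2 5 0 80;0.8 1 5 0 80;0 0 0 0 80;0 0 0 0 80"

```text
t: 57.45
eef_pos: [447.7, -196.5, 10.3]
tcp_rot: [-3.109, 0.038, -3.053]
ft_force: [0.7, 0.2, -0.1]
opening: 0.842
```

```bash
python3 - <<'E'
from h import *
go([446.7,-196.1,8],np.pi+.083)
E
```

```text
t 57.5 pos [ 447.7 -196.5   10.3] rpy [-3.109  0.038 -3.053] F [ 0.7  0.2 -0.1] open 80.0
 tool shift now: [1.1 0.6 2.2]
 roll 0.005
 tool shift after turning: [1.  0.5 2.3]
```

send_rows --plan "0 0 0 0 45;0 0 0 0 45;0 0 0 0 45;0 0 0 0 45;0 0 0 0 45;0 0 0 0 45"

```text
t: 58.05
eef_pos: [448.2, -196.9, 11.0]
tcp_rot: [-3.108, 0.04, -3.053]
ft_force: [-0.0, -0.5, -0.7]
opening: 0.607
```

```bash
python3 - <<'E'
from h import *
go([446.7,-196.1,8],np.pi+.083)
E
```

```text
t 58.0 pos [ 448.2 -196.9   11. ] rpy [-3.108  0.04  -3.053] F [-0.  -0.5 -0.7] open 57.7
 tool shift now: [1.6 1.  2.9]
 roll 0.005
 tool shift after turning: [1.5 0.9 3. ]
```

send_rows --plan "0 0 -8 0 45;0 0 -20 0 45;0 0 -30 0 45;0 0 -30 0.04 45;0 0 -30 0 45;0 0 -30 0 45;0 0 -30 0 45;0 0 -30 0 45"

```text
t: 58.85
eef_pos: [435.8, -188.3, 225.6]
tcp_rot: [-3.116, 0.032, -3.095]
ft_force: [0.5, 0.2, -1.9]
opening: 0.605
```

```bash
python3 - <<'E'
from h import *
go([582.5,178.4,220],np.pi+0.04)
E
```

```text
t 58.9 pos [ 435.8 -188.3  225.6] rpy [-3.116  0.032 -3.095] F [ 0.5  0.2 -1.9] open 57.4
 tool shift now: [-163.2  359.7    1.6]
 roll 0.006
 tool shift after turning: [-161.2  360.5    5.6]
```

send_rows --plan "-18 40 0 0 45;-18 40 0 0 45;-18 40 0 0 45;-18 40 0 0 45;-18 40 0 0 45;-18 40 0 0 45;-18 40 0 0 45;-10 25 0 0 45"

```text
t: 59.65
eef_pos: [559.9, 130.9, 230.7]
tcp_rot: [-3.112, 0.039, -3.103]
ft_force: [1.0, -0.9, -1.6]
opening: 0.605
```

```bash
python3 - <<'E'
from h import *
go([583.7,178.4,200],np.pi+0.04)
E
```

```text
t 59.6 pos [559.9 130.9 230.7] rpy [-3.112  0.039 -3.103] F [ 1.  -0.9 -1.6] open 57.4
 tool shift now: [-24.4  47.5  30.3]
 roll -0.002
 tool shift after turning: [-25.7  46.5  30.7]
```

send_rows --plan "-7 14 6 0 45;-7 12 6 0 45;-5 8 6 0 45;-3 4 6 0 45;0 0 0 0 45;0 0 0 0 45"

```text
t: 60.25
eef_pos: [581.5, 171.1, 203.6]
tcp_rot: [-3.111, 0.035, -3.102]
ft_force: [0.6, 0.7, -0.9]
opening: 0.608
```

```bash
python3 - <<'E'
from h import *
go([583.7,178.4,125],np.pi+0.04)
E
```

```text
t 60.2 pos [581.5 171.1 203.6] rpy [-3.111  0.035 -3.102] F [ 0.6  0.7 -0.9] open 57.7
 tool shift now: [ 0.2  9.6 78.4]
 roll -0.0
 tool shift after turning: [-2.5  7.2 78.6]
```

send_rows --plan "0 2 11 0 45;0 1.5 11 0 45;0 1.5 11 0 45;0 1.5 11 0 45;0 1.5 11 0 45;0 1 11 0 45;0 0 0 0 45"

```text
t: 60.95
eef_pos: [583.0, 176.7, 131.2]
tcp_rot: [-3.111, 0.034, -3.104]
ft_force: [-0.8, -0.1, -1.2]
opening: 0.607
```

```bash
python3 - <<'E'
from h import *
p=shot('wrist','w41.png')
go([583.7,178.4,115],np.pi+0.04)
E
```

```text
t 61.0 pos [583.3 176.8 132. ] rpy [-3.111  0.035 -3.104] F [ 0.3 -0.2 -1.9] open 57.8
 tool shift now: [ 0.2  2.1 16.9]
 roll -0.002
 tool shift after turning: [-0.4  1.6 17. ]
```

View pics/w41.png

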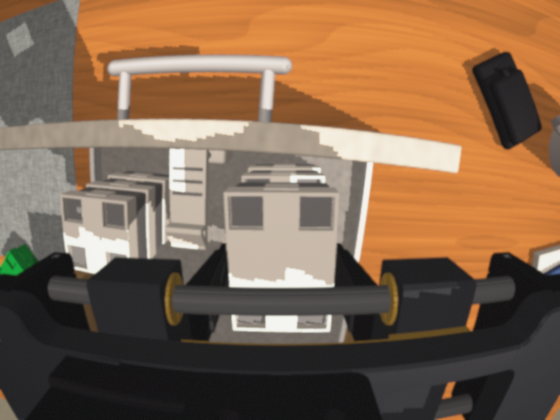

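send_rows --plan "0 0.8 6 0 45;0 0.7 6 0 45;0 0.4 4 0 45;0 0 0 0 45"

```text
t: 61.4
eef_pos: [584.5, 178.5, 115.6]
tcp_rot: [-3.111, 0.037, -3.104]
ft_force: [-0.9, -0.5, -1.4]
opening: 0.606
```

```bash
python3 - <<'E'
from h import *
go([583.7,178.4,103],np.pi+0.04)
E
```

```text
t 61.4 pos [584.5 178.5 115.6] rpy [-3.111  0.037 -3.104] F [-0.9 -0.5 -1.4] open 57.6
 tool shift now: [ 1.3  0.3 12.6]
 roll -0.002
 tool shift after turning: [ 0.9 -0.1 12.6]
```

send_rows --plan "1 0.1 4 0 45;0.5 0.1 4 0 45;0 0 0 0 45"

```text
t: 61.7
eef_pos: [583.4, 178.4, 107.3]
tcp_rot: [-3.111, 0.038, -3.104]
ft_force: [-0.3, 0.5, -1.8]
opening: 0.607
```

send_rows --plan "0 0 2 0 45;0 0 0 0 45"

```text
t: 61.9
eef_pos: [583.5, 178.4, 105.2]
tcp_rot: [-3.111, 0.038, -3.104]
ft_force: [0.1, -0.2, -2.4]
opening: 0.603
```

send_rows --plan "0 0 1.5 0 45;0 0 0 0 45"

```text
t: 62.1
eef_pos: [583.7, 178.3, 103.7]
tcp_rot: [-3.111, 0.038, -3.104]
ft_force: [0.2, -0.9, -2.3]
opening: 0.604
```

send_rows --plan "0 0 1.5 0 45;0 0 0 0 45"

```text
t: 62.3
eef_pos: [584.2, 178.2, 102.9]
tcp_rot: [-3.111, 0.04, -3.104]
ft_force: [-0.6, -0.7, -1.2]
opening: 0.603
```

send_rows --plan "0 0 1 0 45;0 0 0 0 45"

```text
t: 62.5
eef_pos: [584.8, 178.2, 103.0]
tcp_rot: [-3.111, 0.041, -3.104]
ft_force: [1.3, 0.0, -2.3]
opening: 0.606
```

send_rows --plan "0 0 0 0 68;0 0 0 0 68;0 0 0 0 68;0 0 -4 0 68;0 0 -8 0 68;0 0 -15 0 68;0 0 -20 0 68;0 0 -30 0 68"

```text
t: 63.3
eef_pos: [580.1, 180.3, 180.2]
tcp_rot: [-3.111, 0.035, -3.104]
ft_force: [0.3, 0.3, 0.8]
opening: 0.719
```

send_rows --plan "0 -15 -30 0 90;0 -25 -20 0 90;0 -20 0 0 90;0 0 0 0 90;0 0 0 0 90;0 0 0 0 90"

```text
t: 63.9
eef_pos: [581.2, 121.7, 242.1]
tcp_rot: [-3.112, 0.045, -3.103]
ft_force: [-0.2, 0.2, -0.9]
opening: 0.947
```

```bash
python3 - <<'E'
from h import *
p=shot('wrist','w42.png')
go(None)
for n,x,y,L,a in (('L',583,178,84,.04),('S',582,44,58,-.07)):
  print(n,fitbox(p,x,y,133,L,yaw0=a).round(3),[ (z,fitbox(p,x,y,z,L,yaw0=a,win=5)[3].round(4)) for z in (127,130,133,136,139,142)])
im=cv2.imread('pics/w42.png')
cv2.imwrite('pics/w42c.png',cv2.resize(im[100:290,100:400],None,fx=2.6,fy=2.6,interpolation=cv2.INTER_CUBIC))
E
```

```text
t 64.0 pos [581.2 121.9 242. ] rpy [-3.112  0.045 -3.102] F [ 0.7 -0.9 -0.2] open 89.6
L [5.82927e+02 1.79764e+02 4.10000e-02 9.02000e-01] [(127, np.float64(0.8812)), (130, np.float64(0.8941)), (133, np.float64(0.9021)), (136, np.float64(0.9046)), (139, np.float64(0.9019)), (142, np.float64(0.8939))]
S [ 5.8252e+02  4.4645e+01 -6.9000e-02  9.3200e-01] [(127, np.float64(0.9132)), (130, np.float64(0.925)), (133, np.float64(0.9321)), (136, np.float64(0.9344)), (139, np.float64(0.9318)), (142, np.float64(0.9247))]
```

View pics/w42c.png

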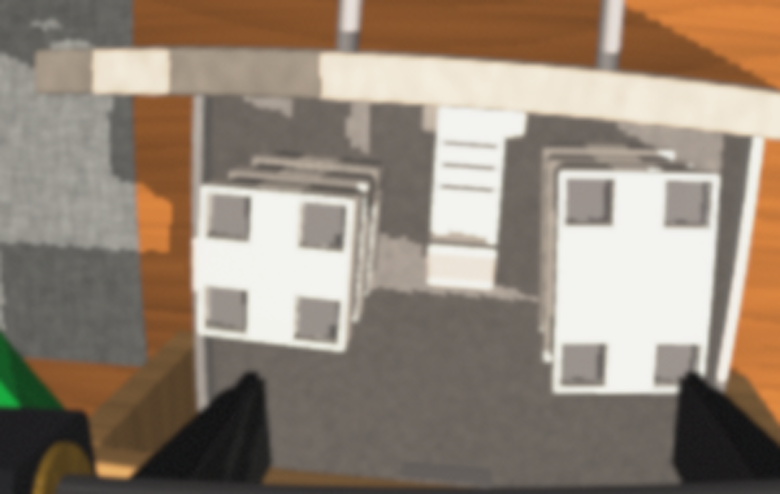

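All four boxes are stacked, both tops at equal height. Now go in front of the bar to push the door shut.

send_rows --plan "25 0 0 0 20;35 0 0 0 0;35 0 0 0 0;30 0 0 0 0;20 0 0 0 0;0 0 0 0 0;0 0 0 0 0"

```text
t: 64.65
eef_pos: [430.4, 119.8, 232.2]
tcp_rot: [-3.112, 0.04, -3.097]
ft_force: [-0.4, 1.3, 0.0]
opening: 0.416
```

```bash
python3 - <<'E'
from h import *
p=shot('wrist','w43.png')
go([425,120,92],np.pi-0.028)
E
```

```text
t 64.7 pos [430.5 119.8 232.1] rpy [-3.112  0.039 -3.097] F [ 0.4 -0.1 -0.3] open 35.5
 tool shift now: [ 11.    4.6 139.7]
 roll 0.072
 tool shift after turning: [5.500e+00 1.000e-01 1.401e+02]
```

View pics/w43.png

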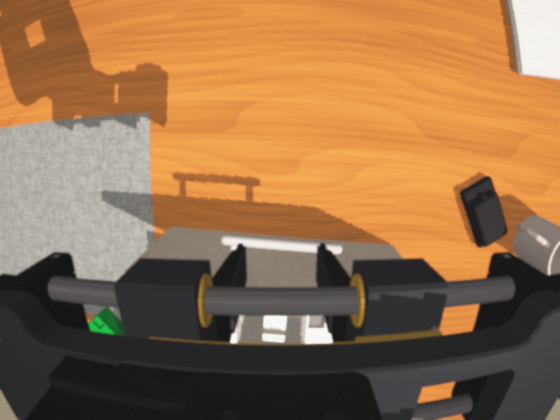

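```bash
python3 - <<'E'
from h import *
p=shot('wrist')
print(atz(p,224,241,124).round(1),atz(p,341,249,124).round(1)); go(None)
E
```

```text
[469.5  62.1 124. ] [471.7 178.9 124. ]
t 64.8 pos [430.7 119.6 232. ] rpy [-3.112  0.039 -3.098] F [ 0.2 -0.2  0.2] open 31.2
```

send_rows --plan "5 0 8 0.036 0;4 0 12 0.036 0;3 0 15 0 0;2 0 15 0 0;2 0 15 0 0;2 0 15 0 0;0 0 0 0 0"

```text
t: 65.45
eef_pos: [422.6, 118.1, 147.4]
tcp_rot: [-3.115, 0.042, 3.11]
ft_force: [-0.2, 0.5, 0.3]
opening: 0.005
```

```bash
python3 - <<'E'
from h import *
p=shot('wrist','w44.png')
go([425,121,92],np.pi-0.028)
E
```

```text
t 65.5 pos [423.1 118.2 148.3] rpy [-3.116  0.044  3.11 ] F [-0.1 -0.  -0.7] open 0.5
 tool shift now: [ 0.7  4.4 56.2]
 roll -0.004
 tool shift after turning: [-1.8  2.9 56.3]
```

View pics/w44.png

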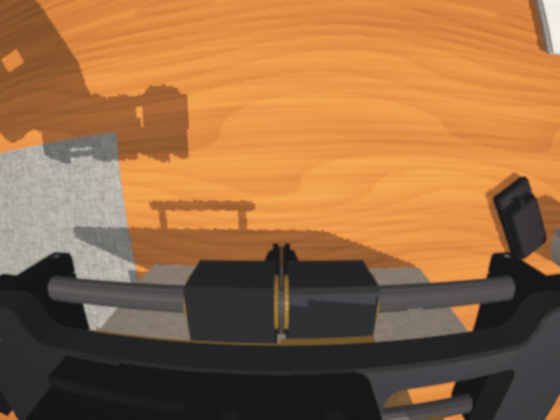

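send_rows --plan "1 0.5 11 0 0;1 0.5 11 0 0;1 0.5 11 0 0;1 0.5 11 0 0;1 0.5 9 0 0;0 0 0 0 0"

```text
t: 66.1
eef_pos: [426.5, 120.2, 96.9]
tcp_rot: [-3.117, 0.051, 3.109]
ft_force: [-0.2, 0.3, -0.8]
opening: 0.004
```

send_rows --plan "-5 0 0 0 0;-5 0 0 0 0;-5 0 0 0 0;-5 0 0 0 0"

```text
t: 66.5
eef_pos: [449.2, 119.7, 99.7]
tcp_rot: [-3.117, 0.053, 3.109]
ft_force: [-0.8, 0.1, -0.3]
opening: 0.004
```

send_rows --plan "-5 0 0 0 0;-5 0 0 0 0;-5 0 0 0 0"

```text
t: 66.8
eef_pos: [464.5, 119.1, 100.5]
tcp_rot: [-3.117, 0.051, 3.109]
ft_force: [-1.5, 0.8, -2.6]
opening: 0.007
```

```bash
python3 - <<'E'
from h import *
p=shot('wrist','w45.png'); go(None)
im=cv2.imread('pics/w45.png'); cv2.imwrite('pics/w45c.png',im[:,100:480])
E
```

```text
t 66.8 pos [465.5 119.1 100.6] rpy [-3.117  0.052  3.109] F [ 0.2 -0.5 -0.3] open 0.6
```

View pics/w45c.png

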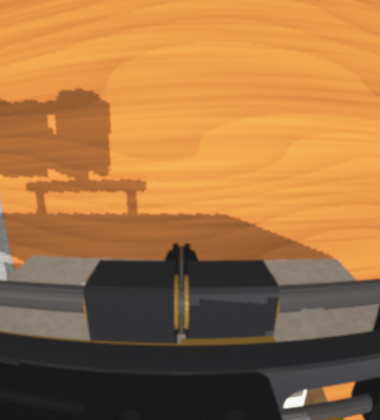

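```bash
python3 - <<'E'
from h import *
p=shot('top','t2.png')
im=cv2.imread('pics/t2.png')[90:280,190:350]; cv2.imwrite('pics/t2c.png',cv2.resize(im,None,fx=3,fy=3,interpolation=cv2.INTER_CUBIC))
for x in (460,470,480): print(x,proj(p,(x+51,-20,154)),proj(p,(x,60,124)))
E
```

```text
460 [288.05009015 224.23022487] [265.26773675 238.70691011]
470 [288.093928   221.37459781] [265.32455606 235.88892111]
480 [288.13771232 218.52245787] [265.38130712 233.07431746]
```

View pics/t2c.png

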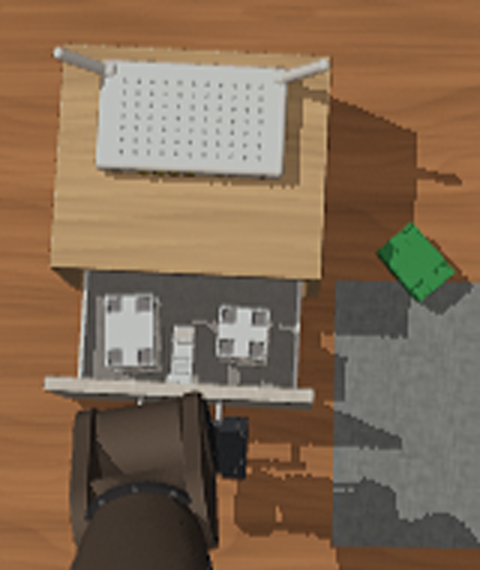

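send_rows --plan "10 0 0 0 0;10 0 0 0 0;5 0 0 0 0;0 0 5 0 0;0 0 5 0 0;0 0 0 0 0"

```text
t: 67.5
eef_pos: [438.5, 119.8, 88.8]
tcp_rot: [-3.117, 0.054, 3.109]
ft_force: [0.6, 0.9, -0.8]
opening: 0.008
```

send_rows --plan "-6 0 0.4 0 0;-6 0 0.4 0 0;-6 0 0.4 0 0"

```text
t: 67.8
eef_pos: [457.9, 119.1, 88.4]
tcp_rot: [-3.117, 0.054, 3.11]
ft_force: [-0.4, 0.9, 0.5]
opening: 0.007
```

send_rows --plan "-6 0 0.4 0 0;-6 0 0.4 0 0;-6 0 0.4 0 0"

```text
t: 68.1
eef_pos: [477.4, 118.4, 88.0]
tcp_rot: [-3.117, 0.053, 3.109]
ft_force: [-1.7, 0.3, 1.3]
opening: 0.005
```

send_rows --plan "-7 0 0.3 0 0;-7 0 0.3 0 0;-7 0 0.3 0 0;-7 0 0.3 0 0"

```text
t: 68.5
eef_pos: [507.3, 117.3, 88.1]
tcp_rot: [-3.117, 0.051, 3.109]
ft_force: [-2.2, 0.8, 0.8]
opening: 0.003
```

```bash
python3 - <<'E'
from h import *
p=shot('top','t3.png')
im=cv2.imread('pics/t3.png')[90:280,190:350]; cv2.imwrite('pics/t3c.png',cv2.resize(im,None,fx=3,fy=3,interpolation=cv2.INTER_CUBIC))
go(None)
E
```

```text
t 68.5 pos [508.7 117.3  88.2] rpy [-3.117  0.053  3.109] F [ 1.3 -1.   0.9] open 0.3
```

View pics/t3c.png

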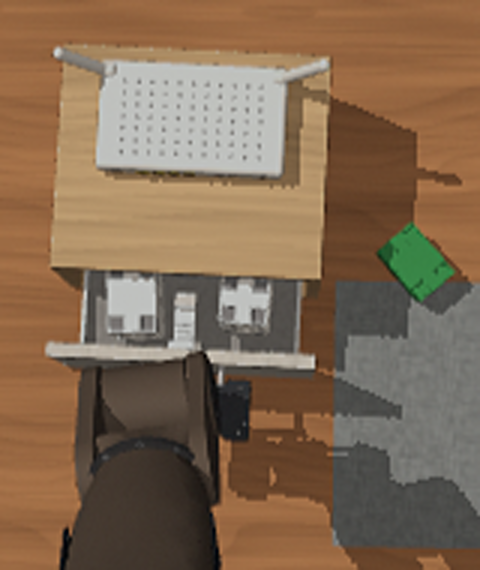

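Door is moving in with the stacks intact. Continuing, watching the force.

send_rows --plan "-6 0 0.3 0 0;-6 0 0.3 0 0;-6 0 0.3 0 0;-6 0 0.3 0 0"

```text
t: 68.95
eef_pos: [533.8, 116.4, 88.1]
tcp_rot: [-3.117, 0.051, 3.109]
ft_force: [-2.7, 0.6, 0.9]
opening: 0.006
```

send_rows --plan "-4 0 0.2 0 0;-4 0 0.2 0 0"

```text
t: 69.15
eef_pos: [538.7, 116.2, 87.8]
tcp_rot: [-3.116, 0.042, 3.109]
ft_force: [-14.6, 2.1, 12.1]
opening: 0.002
```

send_rows --plan "-4 0 0.2 0 0;-4 0 0.2 0 0"

```text
t: 69.35
eef_pos: [541.6, 116.0, 87.7]
tcp_rot: [-3.115, 0.03, 3.109]
ft_force: [-18.9, 1.1, 13.4]
opening: 0.004
```

send_rows --plan "-4 0 0.2 0 0;-4 0 0.2 0 0"

```text
t: 69.55
eef_pos: [547.6, 115.8, 87.6]
tcp_rot: [-3.114, 0.025, 3.109]
ft_force: [-4.7, -0.7, 3.4]
opening: 0.01
```

send_rows --plan "-5 0 0.1 0 0;-5 0 0.1 0 0;-5 0 0.1 0 0;-5 0 0.1 0 0"

```text
t: 69.95
eef_pos: [568.0, 115.0, 87.7]
tcp_rot: [-3.114, 0.023, 3.109]
ft_force: [-1.6, 0.5, 0.2]
opening: 0.003
```

send_rows --plan "-5 0 0.1 0 0;-5 0 0.1 0 0"

```text
t: 70.15
eef_pos: [579.2, 114.7, 87.7]
tcp_rot: [-3.114, 0.023, 3.109]
ft_force: [-1.8, 0.5, 0.9]
opening: 0.007
```

send_rows --plan "-4 0 0.1 0 0;-4 0 0.1 0 0"

```text
t: 70.35
eef_pos: [588.2, 114.4, 87.7]
tcp_rot: [-3.114, 0.023, 3.109]
ft_force: [-2.1, -0.1, 1.1]
opening: 0.007
```

send_rows --plan "-3 0 0.1 0 0;-3 0 0.1 0 0"

```text
t: 70.55
eef_pos: [594.4, 114.1, 87.6]
tcp_rot: [-3.114, 0.022, 3.109]
ft_force: [-19.3, 0.7, 10.9]
opening: 0.004
```

send_rows --plan "-2 0 0.1 0 0;0 0 0 0 0"

```text
t: 70.75
eef_pos: [593.7, 114.1, 87.5]
tcp_rot: [-3.113, 0.015, 3.109]
ft_force: [0.1, 0.2, -0.2]
opening: 0.007
```

send_rows --plan "5 0 0 0 0;15 0 0 0 0;25 0 -10 0 0;20 0 -40 0 0;0 0 -45 0 0;0 0 -45 0 20;0 0 -40 0 40;0 0 0 0 40"

```text
t: 71.55
eef_pos: [523.3, 121.5, 272.1]
tcp_rot: [-3.114, 0.02, 3.109]
ft_force: [0.1, -0.3, -0.6]
opening: 0.203
```

```bash
python3 - <<'E'
from h import *
p=shot('wrist','w46.png'); go(None)
p=shot('top','t4.png')
im=cv2.imread('pics/t4.png')[90:280,190:450]; cv2.imwrite('pics/t4c.png',cv2.resize(im,None,fx=3,fy=3,interpolation=cv2.INTER_CUBIC))
E
```

```text
t 71.6 pos [522.5 121.3 269.6] rpy [-3.113  0.016  3.109] F [ 0.1 -0.2 -0.2] open 23.3
```

View pics/t4c.png

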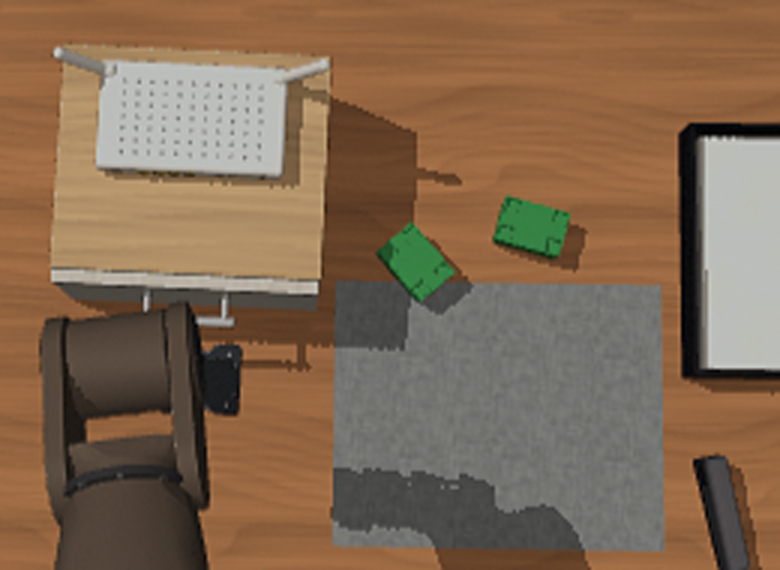

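View pics/w46.png

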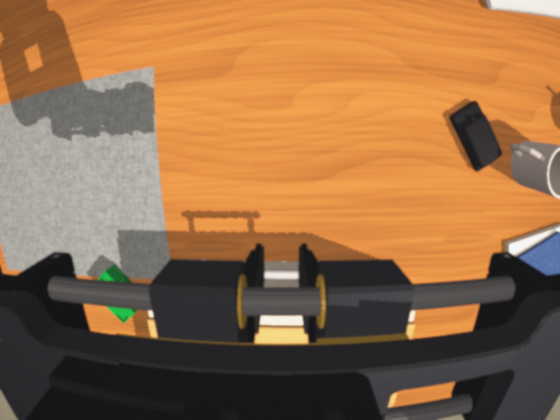

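```bash
python3 - <<'E'
from h import *
a=cv2.imread('pics/top0.png').astype(int);b=cv2.imread('pics/t4.png').astype(int)
d=np.abs(a-b).max(2)
for n,(x0,y0,x1,y1) in dict(door_right=(270,180,300,192),barend=(262,190,272,202),mug=(120,215,158,245),mouse=(158,222,190,258),stapler=(415,235,445,285),green=(315,150,385,192)).items():
    print(n,d[y0:y1,x0:x1].mean().round(2),d[y0:y1,x0:x1].max())
E
```

```text
door_right 12.97 97
barend 10.98 64
mug 5.23 8
mouse 4.53 8
stapler 5.08 8
green 5.3 8
```

```bash
python3 - <<'E'
from h import *
a=cv2.imread('pics/top0.png');b=cv2.imread('pics/t4.png')
f=lambda i:cv2.resize(i[170:206,250:304],None,fx=7,fy=7,interpolation=cv2.INTER_NEAREST)
cv2.imwrite('pics/cmp.png',np.vstack([f(a),f(b)]))
for c in (275,285,292): print(c,a[176:200,c].sum(1),b[176:200,c].sum(1))
E
```

```text
275 [412 409 406 412 416 391 253 462 502 498 492 387 185 203 208 206 203 185
 195 193 189 180 188 183] [429 425 420 430 432 399 283 536 514 521 499 211 213 216 219 215 210 187
 203 204 199 192 197 189]
285 [414 410 403 405 413 404 357 269 519 505 511 498 197 201 202 203 204 198
 186 190 176 181 186 184] [430 424 420 423 426 416 413 460 524 525 510 402 195 212 212 216 212 192
 198 205 187 190 195 192]
292 [401 412 401 398 406 414 388 216 449 503 507 501 369 185 198 205 204 202
 185 188 182 180 180 185] [421 427 418 414 422 432 402 281 530 519 534 521 141 210 215 209 211 208
 194 198 191 189 192 193]
```

View pics/cmp.png

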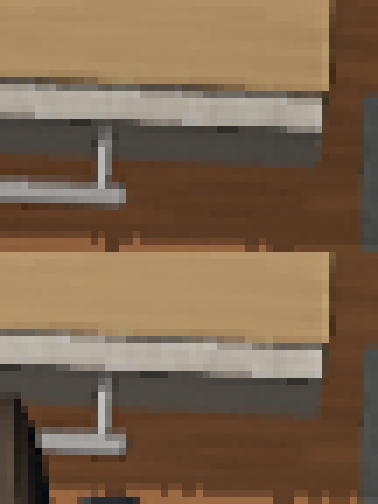

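```bash
python3 - <<'E'
from h import *
print(env.state()['ft_force'].round(1)); print(job_done())
E
```

```text
[ 0.5 -0.4 -0.2]
the job is handed in; nothing more can be done
None
```

I put all four spares boxes away in the cupboard and handed the job in at about 72 s, with the arm clear of everything. I drew the door to the catch, pressed the hook down about 9–10 mm (6–7 N), pulled the door right out, and stacked two long and two square boxes. Both stacks are three high on the stored boxes, and the door is pushed shut.

**Stacks:** every box came down within 1 mm of its expected seated height. In the last look before closing, both stack tops fitted at the same height, about 136 mm against an expected 133. The same fit read about 1–4 mm high on boxes already known to be seated.

**Door and hook:** the shut door sits within a pixel (about 4 mm) of its starting place in the top view. As it closed, the push peaked at about 19 N in the readings (15 N was the stated figure) where the hook ducks under the catch, then dropped. I did not pull the door again to confirm that the hook caught.

**Bystanders:** the mug, mouse, stapler and the two green boxes look unchanged in the before-and-after top pictures.

**Things that went wrong or disagreed:**
- **First grip missed:** the fingertips sit about 20 mm higher than the reported tool point. My probing to find this pressed the closed fingers on the handle bar with about 26 N.
- **Tool tilt:** the tool tilted while drawing the door, and I straightened it by pushing the fingers against the cupboard's top-board edge with about 25 N.
- **One bad reading:** one camera fit of the first long box was 9 mm off while the arm was settling. Later fits agreed with its stored box.

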